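# Fetch the test weight from behind the reagents

## Task

The brass test weight is penned in behind three reagent containers on the grey bottle stand: first move all three containers onto the white side mat, then take the weight out and stand it in the middle of the balance pan, and only then put each container back on the stand, on the very place where that same container stood at the start. Keep everything upright, set it down gently without dropping it, and leave the beaker, conical flask and mortar where they are.

Things in the scene. Friction and masses are not known exactly. Their poses are not given: they have to be found in the camera images.
- stand: Fixed grey laminate bottle stand, a flat plinth 180 (x) by 200 (y) mm, 10 mm thick, with a 10 mm thick rail along its whole far (+x) edge, top 40 mm above the bench. Origin: centre of the underside, on the bench; x points to the rail, z up. Dark round marks at (x, y) = (-52, 0), (-12, 58), (-12, -58) mm: one container on each within 3 mm (which one varies); a smaller mark at (10, 0) mm for the weight.
- mat: Fixed white side mat, 260 (x) by 140 (y) mm, 4 mm thick, flat on the bench to the left or right of the stand. Origin: centre of the underside; x along its length, z up. Empty at the start; room for the three containers in a row along x at 80 mm spacing.
- pan: Round bare-metal weighing pan, diameter 110 mm, 5 mm thick, on a fixed white bench balance (housing 200 x 170 mm, its top 49 mm above the bench, dark display strip towards the robot), on the other side of the stand from the mat. Origin: centre of the pan's underside, 57 mm above the bench, so the weighing surface is 62 mm above the bench. Both the pan and the balance are rigid.
- round_bottle: Loose round dark-glass bottle with a paper band: body diameter 54 mm, shoulder from 98 mm up, black screw cap of diameter 34 mm from 112 to 139 mm (its top); about 220 g. Origin: centre of the underside; z up.
- square_bottle: Loose square white plastic bottle: body 48 x 48 mm (sides along x and y, roughly parallel to the stand's), 94 mm high, then a narrow neck and a round black cap of diameter 32 mm from 104 to 131 mm (its top); about 200 g. Origin: centre of the underside; z up.
- wide_jar: Loose squat round grey plastic jar, diameter 54 mm, with a wide white lid of diameter 56 mm from 84 to 106 mm (its top); about 220 g. Origin: centre of the underside; z up.
- weight: Loose brass test weight, 200 g: cylinder of diameter 32 mm and 34 mm high, with a thin neck and a knob of diameter 18 mm from 39 to 48 mm (its top). Origin: centre of the underside; z up. It stands on the stand between and behind the three taller containers, too close for a gripper until they are gone.
- beaker: Bystander: empty glass beaker, diameter 68 mm, 85 mm high, on the bench beyond the stand. Origin: centre of the underside.
- flask: Bystander: glass conical flask, base diameter 74 mm, 105 mm high, on the bench beyond the stand. Origin: centre of the underside.
- mortar: Bystander: white porcelain mortar bowl, diameter 76 mm, 45 mm high, on the bench between the robot and the stand. Origin: centre of the underside.
Not all that is in view belongs to the job. What is shaped like the square_bottle but purple or red is not meant.

How it is judged:
By the outcome, as a careful person would: the job done as asked, in the order asked, and still so for the second after the job is handed in, with the robot touching nothing.
It also fails if it takes over 141 s, if anything falls off the work surface, if the arm or the gripper's body presses on something with over 40 N, if the wrist force passes 120 N, or if a joint passes its speed limit or range.

## Robot

A 6-joint arm with a two-finger parallel gripper is mounted at the origin on the work surface. World frame = base frame: x ahead of the robot, y to its left, z up, the work surface at z = 0. Lengths are in m, angles in rad, forces in N, time in s.
With the tool pointing down it reaches from about 0.15 to 0.775 m from the base axis. Payload 6.1 kg.
Tool frame: the origin (TCP) lies on the centre line of the jaws, within the pads' length; the fingertips stand 14 mm ahead of it and the grasp point (between the pads) lies 5 mm behind it; z points along the fingers, x is the direction in which the jaws open and shut, and the axes are right-handed (so a half turn about z gives the same grasp; the last joint's range is limited). The gripper opens to 85 mm and grips with 20 to 120 N. Pads are 22 mm wide; open, the fingers measure 114 mm over their backs; the gripper's body (76 mm by 85 mm) begins 54 mm behind the grasp point. The pads swing forward as they close: fully open they stand 13 mm farther back than shut.
Start: joints at [1.158, 0.126, -0.04, 1.405, 0, 1.571], TCP at [0.211, 0.481, 0.245] pointing down, gripper open.
Joint ranges: [-2.72, 2.72], [-0.95, 1.95], [-1.27, 1.35], [-1.78, 2.02], [-1.46, 1.47], [-3.14, 3.14]. Speed limits (rad/s): [2.39, 2.39, 3.01, 3.14, 3.14, 3.14].

## Interface

Orientations are given as a unit quaternion [w, x, y, z].
In Python, from station import * gives the robot as it stands.
- The arm moves only by the tool send_rows, never from a script. Its argument "plan" is a list of rows, each an object of numbers: "dx", "dy", "dz": the shift along the tool's x, y, z in cm; "rx", "ry", "rz": the turn, a rotation vector about the tool's x, y, z in rad; "gripper": the opening in per cent of the stroke, from 0 (shut) to 100 (fully open). A call has 1 to 10 rows; each row shifts and turns the pose as measured when the row begins, along the tool's axes as they then stand; what a row does not reach is not made up. A row lasts 1/12 s, in which the tool goes at most 41.7 mm and 7.16 degrees, less where a joint would pass 70% of its speed; a pose out of reach is approached as far as the arm can. A call with a gripper value outside its range is refused whole. The fingers move at their own pace and stop on an object; "grip_force" is the grip in N (left out, the last holds). Time passes only in rows, so rows that do not move let the fingers close. It gives the time, the measured TCP pose, the force and the opening at its end, in the units of the state.
- observe(): the state, without advancing time (a new reading comes with each control period).
- grab_frame(name): name is "scene" or "side" or "wrist"; returns (picture, depth): 420x560x3 uint8, red, green, blue; 420x560 float32, m along the optical axis (not along the pixel's ray), 0 where there is no reading.
- camera_model(name): a dict with "camera_matrix" (3x3 intrinsics, pixels), "cam_to_world" (4x4, takes a point from camera to world coordinates). Camera axes: x right, y up, looking along -z (the intrinsics and any distortion apply to the point x, -y, -z); pixel columns grow to the right and rows downward; lengths in m; the calibration is good to about 2 mm. A picture is of the moment at which its call begins: read the wrist's pose just before it. camera_model takes no time and is no camera call; for the wrist camera it gives the pose at the moment of the call.
- finish_job(): hands the job in, once; it reports no verdict.
The state is a dict: "t": time; "joints": joint angles; "joint_vel": joint speeds; "joint_efforts": joint torques, N m; "position": TCP position; "eef_rot": TCP orientation; "force": force on the tool from outside, world axes, zero at the start; "ft_torque": the same for the moment, N m; "finger_gap": opening from 0.0 (shut) to 1.0 (fully open).
Only numpy, scipy, OpenCV 4.12 (cv2) and the standard library are available. Lean on these libraries where they do the work, as an engineer would, in place of code of your own. Each camera call takes 0.05 s, during which the arm holds its last target. There are 200 camera calls.

## Working session

There is one attempt and no reset: what is moved stays moved. The work goes in short steps, Python scripts to look and compute and a tool call to move; the robot and the scene stay as the last step left them, time stands still between calls to the robot, and variables do not carry over. Pictures are saved under pics/ and viewed, about 12 in all and at most 16, crops included, and the job is handed in when it is done.

Besides the shell and the picture viewer there is one more tool, called after "Call:" by a JSON object that holds its "name" and its "arguments". send_rows: Moves the arm, as the interface text tells. Its arguments: {"type":"object","properties":{"plan":{"type":"array"},"grip_force":{"type":"number"}},"required":["plan"]}

```bash
mkdir -p pics; ls
python3 - <<'E'
from station import *
import cv2,numpy as np
s=observe();print(s)
for n in ("scene","side"):
    p,d=grab_frame(n);cv2.imwrite(f"pics/{n}0.png",p[:,:,::-1]);np.savez(f"pics/{n}0.npz",p=p,d=d)
    m=camera_model(n);print(n,m)
E
```

```text
pics
{'t': 0.0, 'joints': array([ 1.15799373e+00,  1.26384377e-01, -4.06240683e-02,  1.40537241e+00,
        4.14339842e-05,  1.57080733e+00]), 'joint_vel': array([-0.00208543, -0.00050397, -0.00051051, -0.000213  ,  0.00249471,
        0.00054394]), 'joint_efforts': array([-3.89013021e-04, -4.35917330e+01,  3.52921128e+01,  1.73206476e-02,
       -5.54424867e-05, -9.39820893e-06]), 'position': array([0.21045519, 0.48055625, 0.24451879]), 'eef_rot': array([ 4.16177475e-04,  8.37014726e-01,  5.47179788e-01, -6.74467397e-04]), 'force': array([-0.13083605, -1.04505942,  0.28346927]), 'ft_torque': array([ 0.01646829, -0.00160268,  0.05489638]), 'finger_gap': 0.9984559739679635}
scene {'camera_matrix': array([[423.39829905,   0.        , 287.02059522],
       [  0.        , 423.39829905, 209.11465549],
       [  0.        ,   0.        ,   1.        ]]), 'cam_to_world': array([[ 0.49894885, -0.53932737,  0.67836276,  1.21294712],
       [ 0.86661592,  0.31518778, -0.38682491, -0.3617225 ],
       [-0.00518639,  0.78088581,  0.62465227,  0.6768061 ],
       [ 0.        ,  0.        ,  0.        ,  1.        ]])}
side {'camera_matrix': array([[466.1876527 ,   0.        , 279.48564806],
       [  0.        , 466.1876527 , 211.09466979],
       [  0.        ,   0.        ,   1.        ]]), 'cam_to_world': array([[ 0.92742868,  0.19913823, -0.31657545,  0.22608516],
       [-0.37337757,  0.44417498, -0.81443095, -0.92874335],
       [-0.02156945,  0.87352879,  0.48629436,  0.62637624],
       [ 0.        ,  0.        ,  0.        ,  1.        ]])}
```

View pics/scene0.png

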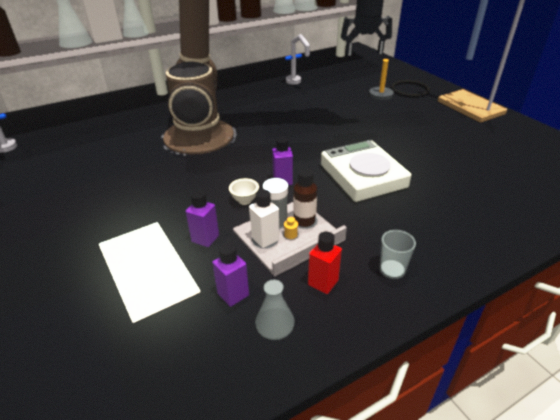

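View pics/side0.png

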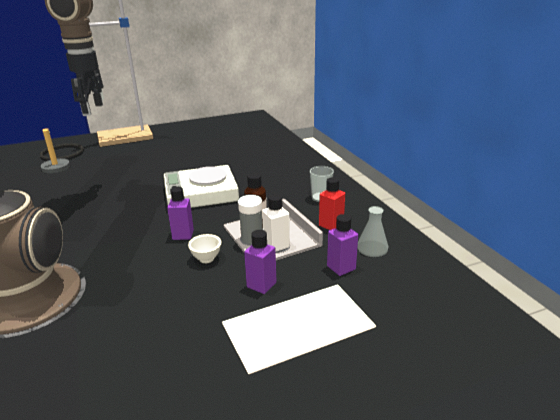

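Scene view: mat (148,268), stand (290,235), balance pan (370,163), square_bottle (265,222), wide_jar (276,195), round_bottle (305,205), weight (291,229). Possible mix-ups: purple (283,165), (203,222) and (231,278), and red (325,265). In the side view, the mat is at (298,325) and the pan at (208,177). I choose the white square bottle with the black cap.

```bash
cat > h.py <<'E'
from station import *
import cv2,numpy as np
from scipy.spatial.transform import Rotation as R
def cloud(d,m):
    K=m["camera_matrix"];v,u=np.mgrid[:d.shape[0],:d.shape[1]]
    c=np.stack([(u-K[0,2])/K[0,0]*d,-(v-K[1,2])/K[1,1]*d,-d,np.ones_like(d)],-1)
    W=(c@m["cam_to_world"].T)[...,:3];W[d<=0]=np.nan;return W
def ray(m,u,v,z):
    K=m["camera_matrix"];T=m["cam_to_world"]
    c=T[:3,:3]@np.array([(u-K[0,2])/K[0,0],-(v-K[1,2])/K[1,1],-1]);o=T[:3,3]
    return (o+c*(z-o[2])/c[2])[:2]
def blob(mask,u,v):
    n,l,st,c=cv2.connectedComponentsWithStats(mask.astype(np.uint8));k=l[v,u]
    if k==0: k=1+np.argmin(np.hypot(*(c[1:]-[u,v]).T))
    return l==k
E
python3 - <<'E'
from h import *
for n,P in (("scene",dict(round=(305,178),square=(263,198),jar=(276,186),weight=(291,222),pan=(370,163),mat=(148,268),beaker=(397,240),flask=(274,288),mortar=(244,187),red=(326,241),p1=(282,146),p2=(199,199),p3=(229,255))),
            ("side",dict(round=(254,179),square=(275,201),jar=(250,202),pan=(208,177),mat=(298,325),beaker=(321,171),flask=(376,211),mortar=(205,240),red=(333,184),p1=(177,192),p2=(260,238),p3=(343,223)))):
    z=np.load(f"pics/{n}0.npz");p,d=z["p"],z["d"];m=camera_model(n);W=cloud(d,m)
    print(n)
    for k,(u,v) in P.items():
        w=W[v-2:v+3,u-2:u+3].reshape(-1,3);print(k,np.nanmedian(w,0).round(3))
    hsv=cv2.cvtColor(p,cv2.COLOR_RGB2HSV)
    M=blob((hsv[...,2]>150)&(hsv[...,1]<60)&(abs(W[...,2])<.02),*P["mat"])
    c=max(cv2.findContours(M.astype(np.uint8),0,1)[0],key=cv2.contourArea)
    q=np.array([ray(m,*x[0],.004) for x in c],np.float32)
    r=cv2.minAreaRect(q);print("mat",r,cv2.boxPoints(r).round(3).tolist())
    # heights: circle fits of tops
    H=dict(round=.149,square=.141,jar=.116,weight=.058,pan=.062)
    for k in H:
        if k not in P: continue
        u,v=P[k];c0=ray(m,u,v,H[k])
        M=(abs(W[...,2]-H[k])<.006)&(np.hypot(W[...,0]-c0[0],W[...,1]-c0[1])<(.07 if k=="pan" else .035))
        q=W[M][:,:2].astype(np.float32);cc,rr=cv2.minEnclosingCircle(q)
        print(k,len(q),q.mean(0).round(4),"mec",np.round(cc,4),round(rr,4),"z",np.median(W[M][:,2]).round(4))
    M=(abs(W[...,2]-.010)<.004)&(W[...,0]>.3)&(W[...,0]<.75)&(abs(W[...,1])<.25)
    cv2.imwrite(f"pics/stand_{n}.png",M*255)
    M2=(abs(W[...,2]-.040)<.003)&(W[...,0]>.5)&(W[...,0]<.75)&(abs(W[...,1])<.3)
    for nm,mm in(("plinth",M),("rail",M2)):
        n_,l,st,c=cv2.connectedComponentsWithStats(mm.astype(np.uint8));k=1+np.argmax(st[1:,4]);q=W[l==k][:,:2].astype(np.float32)
        r=cv2.minAreaRect(q);print(nm,len(q),np.round(r[0],4),np.round(r[1],4),r[2])
E
```

```text
scene
round [0.56  0.057 0.147]
square [ 0.571 -0.054  0.139]
jar [0.518 0.006 0.116]
weight [0.583 0.007 0.057]
pan [0.485 0.311 0.061]
mat [ 0.508 -0.308  0.004]
beaker [0.753 0.169 0.059]
flask [ 0.772 -0.137  0.105]
mortar [ 0.369 -0.01   0.026]
red [ 0.74  -0.008  0.131]
p1 [0.376 0.102 0.12 ]
p2 [ 0.493 -0.167  0.128]
p3 [ 0.679 -0.181  0.128]
mat ((0.49827080965042114, -0.30957168340682983), (0.2665291726589203, 0.1431875377893448), 2.8935368061065674) [[0.3619999885559082, -0.24500000476837158], [0.36899998784065247, -0.3880000114440918], [0.6349999904632568, -0.37400001287460327], [0.628000020980835, -0.23100000619888306]]
round 118 [0.5517 0.0639] mec [0.5489 0.0645] 0.0176 z 0.1484
square 133 [ 0.5618 -0.0484] mec [ 0.5599 -0.047 ] 0.0168 z 0.1406
jar 291 [0.5181 0.0055] mec [0.5166 0.0068] 0.0291 z 0.1157
weight 52 [0.5803 0.0021] mec [ 0.5788 -0.004 ] 0.0244 z 0.057
pan 763 [0.4883 0.3092] mec [0.485  0.3116] 0.0573 z 0.0616
plinth 1808 [0.5679 0.0101] [0.1816 0.2013] 4.967636585235596
rail 205 [ 0.6559 -0.021 ] [0.0113 0.1221] 5.886615753173828
side
round [0.543 0.051 0
[... 367 characters left out ...]
1, 0.14397332072257996), 2.8815550804138184) [[0.36399999260902405, -0.2460000067949295], [0.3709999918937683, -0.38999998569488525], [0.6320000290870667, -0.37700000405311584], [0.625, -0.2329999953508377]]
round 81 [0.5453 0.0608] mec [0.5465 0.0623] 0.0175 z 0.1471
square 89 [ 0.5562 -0.052 ] mec [ 0.5572 -0.0504] 0.0161 z 0.1393
jar 230 [5.122e-01 1.000e-04] mec [0.513  0.0028] 0.0284 z 0.1144
pan 480 [0.4818 0.3036] mec [0.4812 0.3065] 0.0564 z 0.0602
plinth 735 [ 0.5905 -0.0145] [0.1261 0.157 ] 7.867429733276367
rail 132 [0.6493 0.016 ] [0.0116 0.2014] 5.380956649780273[ WARN:0@0.166] global loadsave.cpp:1063 imwrite_ Unsupported depth image for selected encoder is fallbacked to CV_8U.
```

```bash
cat >> h.py <<'E'
def to(x,y,z,yaw=5.2):
    """Shift (cm, tool axes) and turn still to go to a straight-down pose with the jaws at yaw (deg)."""
    s=observe();w,a,b,c=s["eef_rot"];r=R.from_quat([a,b,c,w])
    g=R.from_euler("z",yaw,degrees=True)*R.from_euler("x",180,degrees=True)
    t=r.inv().apply(np.array([x,y,z])-s["position"])*100
    print("t %.2f pos %s gap %.3f F %s | to go: d %s rot %s"%(s["t"],s["position"].round(4),s["finger_gap"],s["force"].round(1),t.round(2),(r.inv()*g).as_rotvec().round(3)))
E
python3 -c "
from h import *
to(.515,.005,.30)"
```

```text
t 0.10 pos [0.2105 0.4806 0.2446] gap 1.003 F [-0.4  0.5  0.8] | to go: d [-31.35  46.97  -5.5 ] rot [1.000e-03 1.000e-03 1.067e+00]
```

Call:
{"name": "send_rows", "arguments": {"plan": [{"rz": 0.12,"dz": -0.6},{"rz": 0.12,"dz": -0.6},{"rz": 0.12,"dz": -0.6},{"rz": 0.12,"dz": -0.6},{"rz": 0.12,"dz": -0.6},{"rz": 0.12,"dz": -0.6},{"rz": 0.12,"dz": -0.6},{"rz": 0.12,"dz": -0.6},{"rz": 0.12,"dz": -0.6}]}}

```text
invalid input at $.plan[0]: expected keys dx, dy, dz, rx, ry, rz, gripper
```

```bash
python3 -c "
from h import *
to(.515,.005,.30)"
```

```text
t 0.10 pos [0.2105 0.4806 0.2446] gap 1.003 F [-0.4  0.5  0.8] | to go: d [-31.35  46.97  -5.5 ] rot [1.000e-03 1.000e-03 1.067e+00]
```

Call:
{"name": "send_rows", "arguments": {"plan": [{"dx": 0,"dy": 0,"dz": -0.6,"rx": 0,"ry": 0,"rz": 0.12,"gripper": 100},{"dx": 0,"dy": 0,"dz": -0.6,"rx": 0,"ry": 0,"rz": 0.12,"gripper": 100},{"dx": 0,"dy": 0,"dz": -0.6,"rx": 0,"ry": 0,"rz": 0.12,"gripper": 100},{"dx": 0,"dy": 0,"dz": -0.6,"rx": 0,"ry": 0,"rz": 0.12,"gripper": 100},{"dx": 0,"dy": 0,"dz": -0.6,"rx": 0,"ry": 0,"rz": 0.12,"gripper": 100},{"dx": 0,"dy": 0,"dz": -0.6,"rx": 0,"ry": 0,"rz": 0.12,"gripper": 100},{"dx": 0,"dy": 0,"dz": -0.6,"rx": 0,"ry": 0,"rz": 0.12,"gripper": 100},{"dx": 0,"dy": 0,"dz": -0.6,"rx": 0,"ry": 0,"rz": 0.12,"gripper": 100},{"dx": 0,"dy": 0,"dz": -0.6,"rx": 0,"ry": 0,"rz": 0.12,"gripper": 100}]}}

```text
t: 0.85
position: [0.2095, 0.4785, 0.2949]
eef_rot: [0.006, 1.0, 0.018, -0.003]
force: [0.0, -0.1, 0.3]
finger_gap: 1.001
```

```bash
python3 -c "
from h import *
to(.515,.005,.30)"
```

```text
t 0.85 pos [0.2095 0.4785 0.2949] gap 1.001 F [ 0.  -0.1  0.3] | to go: d [28.82 48.42 -0.08] rot [ 0.012  0.006 -0.055]
```

Call:
{"name": "send_rows", "arguments": {"plan": [{"dx": 2.06,"dy": 3.46,"dz": 0,"rx": 0.012,"ry": 0.006,"rz": -0.055,"gripper": 100},{"dx": 2.06,"dy": 3.46,"dz": 0,"rx": 0,"ry": 0,"rz": 0,"gripper": 100},{"dx": 2.06,"dy": 3.46,"dz": 0,"rx": 0,"ry": 0,"rz": 0,"gripper": 100},{"dx": 2.06,"dy": 3.46,"dz": 0,"rx": 0,"ry": 0,"rz": 0,"gripper": 100},{"dx": 2.06,"dy": 3.46,"dz": 0,"rx": 0,"ry": 0,"rz": 0,"gripper": 100},{"dx": 2.06,"dy": 3.46,"dz": 0,"rx": 0,"ry": 0,"rz": 0,"gripper": 100},{"dx": 2.06,"dy": 3.46,"dz": 0,"rx": 0,"ry": 0,"rz": 0,"gripper": 100},{"dx": 2.06,"dy": 3.46,"dz": 0,"rx": 0,"ry": 0,"rz": 0,"gripper": 100},{"dx": 2.06,"dy": 3.46,"dz": 0,"rx": 0,"ry": 0,"rz": 0,"gripper": 100},{"dx": 2.06,"dy": 3.46,"dz": 0,"rx": 0,"ry": 0,"rz": 0,"gripper": 100}]}}

```text
t: 1.68
position: [0.4457, 0.144, 0.2911]
eef_rot: [0.001, 0.999, 0.049, -0.002]
force: [0.8, 0.9, 0.7]
finger_gap: 0.999
```

```bash
python3 -c "
from h import *
to(.515,.005,.30)"
```

```text
t 1.68 pos [0.4457 0.144  0.2911] gap 0.999 F [0.8 0.9 0.7] | to go: d [ 5.54 14.51 -0.89] rot [0.002 0.004 0.007]
```

Call:
{"name": "send_rows", "arguments": {"plan": [{"dx": 1.4,"dy": 3.6,"dz": -0.2,"rx": 0,"ry": 0,"rz": 0,"gripper": 100},{"dx": 1.4,"dy": 3.6,"dz": -0.3,"rx": 0,"ry": 0,"rz": 0,"gripper": 100},{"dx": 1.4,"dy": 3.6,"dz": -0.3,"rx": 0,"ry": 0,"rz": 0,"gripper": 100},{"dx": 1.4,"dy": 3.2,"dz": -0.1,"rx": 0,"ry": 0,"rz": 0,"gripper": 100},{"dx": 0,"dy": 0,"dz": 0,"rx": 0,"ry": 0,"rz": 0,"gripper": 100}]}}

```text
t: 2.1
position: [0.5195, -0.0031, 0.2972]
eef_rot: [0.002, 0.999, 0.045, -0.004]
force: [-1.5, 0.3, -0.9]
finger_gap: 1.003
```

Run:
```python
from h import *
to(.515,.005,.30)
m=camera_model("wrist");p,d=grab_frame("wrist");W=cloud(d,m)
np.savez("pics/w1.npz",p=p,d=d,T=m["cam_to_world"],K=m["camera_matrix"])
cv2.imwrite("pics/w1.png",p[:,:,::-1]);print(m["cam_to_world"].round(3),np.nanmin(d[d>0]))
for k,H,c0,rad in (("round",.149,(.5477,.0634),.03),("square",.141,(.5585,-.0487),.03),("jar",.116,(.5148,.0048),.04),("weight",.058,(.577,.009),.014)):
    M=(abs(W[...,2]-H)<.006)&(np.hypot(W[...,0]-c0[0],W[...,1]-c0[1])<rad)
    if M.sum()<20: print(k,M.sum());continue
    q=W[M][:,:2].astype(np.float32);cc,rr=cv2.minEnclosingCircle(q);print(k,len(q),q.mean(0).round(4),np.round(cc,4),round(rr,4),np.median(W[M][:,2]).round(4))
```

```text
t 2.10 pos [ 0.5195 -0.0031  0.2972] gap 1.003 F [-1.5  0.3 -0.9] | to go: d [-0.38 -0.84 -0.28] rot [0.003 0.008 0.   ]
[[ 0.996 -0.089 -0.02   0.513]
 [ 0.091  0.946  0.312  0.077]
 [-0.009 -0.313  0.95   0.425]
 [ 0.     0.     0.     1.   ]] 0.06286889
round 1278 [0.5448 0.0676] [0.545  0.0674] 0.0169 0.1485
square 793 [ 0.5555 -0.0445] [ 0.5558 -0.0453] 0.0162 0.1404
jar 2353 [0.5118 0.0084] [0.5118 0.0075] 0.028 0.1155
weight 180 [0.5737 0.0126] [0.5742 0.012 ] 0.009 0.0573
```

View pics/w1.png

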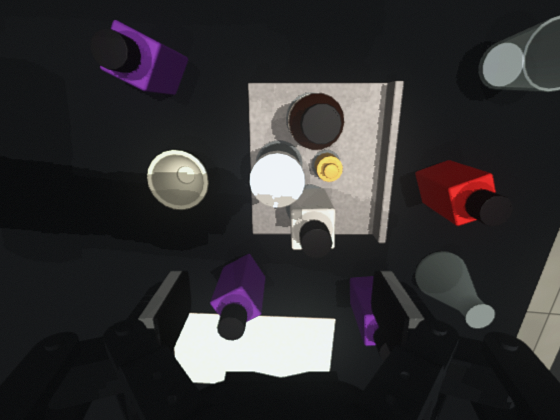

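Wrist view: jar lid (277,180), round cap (322,125), square cap (316,237) and weight (330,168). The purple decoys are at (231,320) and (375,325), and the red one is at (488,208). All four objects match the description. I'll correct the position and measure again with the arm still.

Call:
{"name": "send_rows", "arguments": {"plan": [{"dx": -0.4,"dy": -0.9,"dz": 0,"rx": 0.003,"ry": 0.008,"rz": 0,"gripper": 100},{"dx": 0,"dy": 0,"dz": 0,"rx": 0,"ry": 0,"rz": 0,"gripper": 100},{"dx": 0,"dy": 0,"dz": 0,"rx": 0,"ry": 0,"rz": 0,"gripper": 100}]}}

```text
t: 2.4
position: [0.5123, 0.0086, 0.2962]
eef_rot: [-0.001, 0.999, 0.045, -0.001]
force: [-1.1, 0.9, -1.0]
finger_gap: 1.001
```

```bash
cat > w.py <<'E'
from h import *
def wr(items):
    m=camera_model("wrist");p,d=grab_frame("wrist");W=cloud(d,m)
    for k,H,c0,rad in items:
        M=(abs(W[...,2]-H)<.006)&(np.hypot(W[...,0]-c0[0],W[...,1]-c0[1])<rad)
        if M.sum()<20: print(k,M.sum());continue
        q=W[M][:,:2].astype(np.float32);cc,rr=cv2.minEnclosingCircle(q);print(k,len(q),q.mean(0).round(4),np.round(cc,4),round(rr,4),np.median(W[M][:,2]).round(4))
    return p,W
E
python3 - <<'E'
from w import *
to(.514,.006,.10)
p,W=wr((("round",.149,(.5477,.0634),.03),("square",.141,(.5585,-.0487),.03),("jar",.116,(.5148,.0048),.04),("weight",.058,(.577,.009),.014)))
M=(abs(W[...,2]-.010)<.004)&(np.hypot(W[...,0]-.567,W[...,1]-.009)<.16)
r=cv2.minAreaRect(W[M][:,:2].astype(np.float32));print(r)
to(.514,.006,.10)
E
```

```text
t 2.40 pos [0.5123 0.0086 0.2962] gap 1.001 F [-1.1  0.9 -1. ] | to go: d [ 0.2   0.32 19.61] rot [-0.003  0.003 -0.   ]
round 1226 [0.5447 0.0677] [0.5451 0.0673] 0.0171 0.1485
square 767 [ 0.5553 -0.0444] [ 0.5556 -0.0454] 0.0159 0.1403
jar 2291 [0.5116 0.0086] [0.5117 0.0073] 0.028 0.1155
weight 175 [0.5736 0.0126] [0.574  0.0123] 0.0088 0.0573
((0.5996121168136597, 0.014999687671661377), (0.25192755460739136, 0.19770900905132294), 5.152118682861328)
t 2.45 pos [0.5122 0.0088 0.2964] gap 0.998 F [ 0.2  0.2 -0. ] | to go: d [ 0.21  0.35 19.63] rot [-0.003  0.003  0.   ]
```

Call:
{"name": "send_rows", "arguments": {"plan": [{"dx": 0.1,"dy": 0.2,"dz": 3.7,"rx": 0,"ry": 0,"rz": 0,"gripper": 100},{"dx": 0,"dy": 0,"dz": 3.7,"rx": 0,"ry": 0,"rz": 0,"gripper": 100},{"dx": 0,"dy": 0,"dz": 3.7,"rx": 0,"ry": 0,"rz": 0,"gripper": 100},{"dx": 0,"dy": 0,"dz": 3.5,"rx": 0,"ry": 0,"rz": 0,"gripper": 100},{"dx": 0,"dy": 0,"dz": 2.5,"rx": 0,"ry": 0,"rz": 0,"gripper": 100},{"dx": 0,"dy": 0,"dz": 0,"rx": 0,"ry": 0,"rz": 0,"gripper": 100}]}}

```text
t: 2.95
position: [0.5128, 0.0149, 0.1238]
eef_rot: [-0.001, 0.999, 0.052, 0.004]
force: [0.1, 0.4, -1.1]
finger_gap: 0.999
```

```bash
python3 -c "
from h import *
to(.513,.0065,.098)"
```

```text
t 2.95 pos [0.5128 0.0149 0.1238] gap 0.999 F [ 0.1  0.4 -1.1] | to go: d [-0.09  0.84  2.58] rot [-0.002 -0.009  0.014]
```

Call:
{"name": "send_rows", "arguments": {"plan": [{"dx": -0.1,"dy": 0.6,"dz": 0.8,"rx": 0,"ry": -0.009,"rz": 0.014,"gripper": 100},{"dx": 0,"dy": 0.2,"dz": 1.0,"rx": 0,"ry": 0,"rz": 0,"gripper": 100},{"dx": 0,"dy": 0,"dz": 0.8,"rx": 0,"ry": 0,"rz": 0,"gripper": 100},{"dx": 0,"dy": 0,"dz": 0,"rx": 0,"ry": 0,"rz": 0,"gripper": 100}]}}

```text
t: 3.28
position: [0.5135, 0.0085, 0.0996]
eef_rot: [-0.001, 0.999, 0.047, 0.001]
force: [-0.2, -0.1, -0.1]
finger_gap: 0.996
```

```bash
python3 -c "
from h import *
to(.513,.0065,.098)"
```

```text
t 3.28 pos [0.5135 0.0085 0.0996] gap 0.996 F [-0.2 -0.1 -0.1] | to go: d [-0.07  0.19  0.16] rot [-0.002 -0.003  0.003]
```

Close with 50 N.

Call:
{"name": "send_rows", "arguments": {"plan": [{"dx": 0,"dy": 0.2,"dz": 0.15,"rx": 0,"ry": 0,"rz": 0,"gripper": 60},{"dx": 0,"dy": 0,"dz": 0,"rx": 0,"ry": 0,"rz": 0,"gripper": 50},{"dx": 0,"dy": 0,"dz": 0,"rx": 0,"ry": 0,"rz": 0,"gripper": 40},{"dx": 0,"dy": 0,"dz": 0,"rx": 0,"ry": 0,"rz": 0,"gripper": 40},{"dx": 0,"dy": 0,"dz": 0,"rx": 0,"ry": 0,"rz": 0,"gripper": 40},{"dx": 0,"dy": 0,"dz": 0,"rx": 0,"ry": 0,"rz": 0,"gripper": 40}], "grip_force": 50}}

```text
t: 3.78
position: [0.5162, 0.006, 0.1016]
eef_rot: [-0.001, 0.999, 0.046, 0.004]
force: [-0.4, -0.6, -1.7]
finger_gap: 0.637
```

```bash
python3 -c "
from h import *
to(.513,.0065,.26)"
```

```text
t 3.78 pos [0.5162 0.006  0.1016] gap 0.637 F [-0.4 -0.6 -1.7] | to go: d [ -0.18  -0.11 -15.84] rot [-0.002 -0.009  0.002]
```

Call:
{"name": "send_rows", "arguments": {"plan": [{"dx": 0,"dy": 0,"dz": -1.0,"rx": 0,"ry": -0.009,"rz": 0,"gripper": 40},{"dx": 0,"dy": 0,"dz": -2.5,"rx": 0,"ry": 0,"rz": 0,"gripper": 40},{"dx": 0,"dy": 0,"dz": -3.5,"rx": 0,"ry": 0,"rz": 0,"gripper": 40},{"dx": 0,"dy": 0,"dz": -3.5,"rx": 0,"ry": 0,"rz": 0,"gripper": 40},{"dx": 0,"dy": 0,"dz": -3.5,"rx": 0,"ry": 0,"rz": 0,"gripper": 40},{"dx": 0,"dy": 0,"dz": -2.0,"rx": 0,"ry": 0,"rz": 0,"gripper": 40},{"dx": 0,"dy": 0,"dz": 0,"rx": 0,"ry": 0,"rz": 0,"gripper": 40}]}}

```text
t: 4.37
position: [0.5134, 0.0057, 0.2648]
eef_rot: [-0.001, 0.999, 0.046, -0.005]
force: [0.4, -1.2, -1.1]
finger_gap: 0.637
```

```bash
python3 -c "
from h import *
to(.578,-.3065,.26)"
```

```text
t 4.37 pos [0.5134 0.0057 0.2648] gap 0.637 F [ 0.4 -1.2 -1.1] | to go: d [ 3.55 31.69  0.37] rot [-0.002  0.01   0.002]
```

Call:
{"name": "send_rows", "arguments": {"plan": [{"dx": 0.4,"dy": 2,"dz": 0,"rx": 0,"ry": 0.01,"rz": 0,"gripper": 40},{"dx": 0.4,"dy": 3.5,"dz": 0,"rx": 0,"ry": 0,"rz": 0,"gripper": 40},{"dx": 0.4,"dy": 3.8,"dz": 0,"rx": 0,"ry": 0,"rz": 0,"gripper": 40},{"dx": 0.4,"dy": 3.8,"dz": 0,"rx": 0,"ry": 0,"rz": 0,"gripper": 40},{"dx": 0.4,"dy": 3.8,"dz": 0,"rx": 0,"ry": 0,"rz": 0,"gripper": 40},{"dx": 0.4,"dy": 3.8,"dz": 0,"rx": 0,"ry": 0,"rz": 0,"gripper": 40},{"dx": 0.4,"dy": 3.8,"dz": 0,"rx": 0,"ry": 0,"rz": 0,"gripper": 40},{"dx": 0.4,"dy": 3.5,"dz": 0,"rx": 0,"ry": 0,"rz": 0,"gripper": 40},{"dx": 0.3,"dy": 2,"dz": 0,"rx": 0,"ry": 0,"rz": 0,"gripper": 40},{"dx": 0,"dy": 0,"dz": 0,"rx": 0,"ry": 0,"rz": 0,"gripper": 40}]}}

```text
t: 5.2
position: [0.5786, -0.3009, 0.2505]
eef_rot: [-0.004, 0.999, 0.05, -0.003]
force: [-0.3, 0.9, -3.0]
finger_gap: 0.64
```

```bash
python3 -c "
from h import *
to(.578,-.3065,.096)"
```

```text
t 5.20 pos [ 0.5786 -0.3009  0.2505] gap 0.640 F [-0.3  0.9 -3. ] | to go: d [-0.03  0.69 15.44] rot [-0.009  0.005  0.009]
```

Call:
{"name": "send_rows", "arguments": {"plan": [{"dx": 0,"dy": 0.7,"dz": 3.0,"rx": -0.009,"ry": 0.005,"rz": 0.009,"gripper": 40},{"dx": 0,"dy": 0.2,"dz": 3.5,"rx": 0,"ry": 0,"rz": 0,"gripper": 40},{"dx": 0,"dy": 0.2,"dz": 3.0,"rx": 0,"ry": 0,"rz": 0,"gripper": 40},{"dx": 0,"dy": 0.2,"dz": 2.5,"rx": 0,"ry": 0,"rz": 0,"gripper": 40},{"dx": 0,"dy": 0,"dz": 1.5,"rx": 0,"ry": 0,"rz": 0,"gripper": 40},{"dx": 0,"dy": 0,"dz": 0,"rx": 0,"ry": 0,"rz": 0,"gripper": 40}]}}

```text
t: 5.7
position: [0.5767, -0.3133, 0.101]
eef_rot: [-0.002, 0.999, 0.043, -0.003]
force: [-0.9, 0.6, -2.2]
finger_gap: 0.637
```

```bash
python3 -c "
from h import *
to(.578,-.3065,.096)"
```

```text
t 5.70 pos [ 0.5767 -0.3133  0.101 ] gap 0.637 F [-0.9  0.6 -2.2] | to go: d [ 0.19 -0.67  0.5 ] rot [-0.004  0.006 -0.004]
```

Call:
{"name": "send_rows", "arguments": {"plan": [{"dx": 0.1,"dy": -0.4,"dz": 0.1,"rx": -0.004,"ry": 0.006,"rz": 0,"gripper": 40},{"dx": 0,"dy": -0.1,"dz": 0.2,"rx": 0,"ry": 0,"rz": 0,"gripper": 40},{"dx": 0,"dy": 0,"dz": 0.2,"rx": 0,"ry": 0,"rz": 0,"gripper": 40},{"dx": 0,"dy": 0,"dz": 0.1,"rx": 0,"ry": 0,"rz": 0,"gripper": 40}]}}

```text
t: 6.03
position: [0.5768, -0.3058, 0.0949]
eef_rot: [-0.0, 0.999, 0.044, -0.0]
force: [0.9, 0.1, -1.5]
finger_gap: 0.639
```

```bash
python3 -c "
from h import *
to(.578,-.3065,.096)"
```

```text
t 6.03 pos [ 0.5768 -0.3058  0.0949] gap 0.639 F [ 0.9  0.1 -1.5] | to go: d [ 0.11  0.08 -0.11] rot [-0.001  0.    -0.002]
```

Call:
{"name": "send_rows", "arguments": {"plan": [{"dx": 0,"dy": 0,"dz": 0.1,"rx": 0,"ry": 0,"rz": 0,"gripper": 40},{"dx": 0,"dy": 0,"dz": 0.1,"rx": 0,"ry": 0,"rz": 0,"gripper": 40},{"dx": 0,"dy": 0,"dz": 0.1,"rx": 0,"ry": 0,"rz": 0,"gripper": 40}]}}

```text
t: 6.28
position: [0.5787, -0.3062, 0.095]
eef_rot: [0.001, 0.999, 0.045, 0.002]
force: [-0.1, 0.0, -1.5]
finger_gap: 0.643
```

```bash
python3 -c "
from h import *
to(.578,-.3065,.096)"
```

```text
t 6.28 pos [ 0.5787 -0.3062  0.095 ] gap 0.643 F [-0.1  0.  -1.5] | to go: d [-0.07  0.03 -0.1 ] rot [ 0.002 -0.005 -0.002]
```

Call:
{"name": "send_rows", "arguments": {"plan": [{"dx": 0,"dy": 0,"dz": 0.25,"rx": 0,"ry": 0,"rz": 0,"gripper": 40},{"dx": 0,"dy": 0,"dz": 0.25,"rx": 0,"ry": 0,"rz": 0,"gripper": 40}]}}

```text
t: 6.45
position: [0.579, -0.3074, 0.0944]
eef_rot: [0.003, 0.999, 0.044, 0.004]
force: [-7.2, 2.1, 15.7]
finger_gap: 0.64
```

```bash
python3 -c "
from h import *
to(.578,-.3065,.096)"
```

```text
t 6.45 pos [ 0.579  -0.3074  0.0944] gap 0.640 F [-7.2  2.1 15.7] | to go: d [-0.09 -0.09 -0.16] rot [ 0.006 -0.007 -0.002]
```

Call:
{"name": "send_rows", "arguments": {"plan": [{"dx": 0,"dy": 0,"dz": -0.1,"rx": 0.004,"ry": -0.005,"rz": 0,"gripper": 70},{"dx": 0,"dy": 0,"dz": 0,"rx": 0,"ry": 0,"rz": 0,"gripper": 80},{"dx": 0,"dy": 0,"dz": 0,"rx": 0,"ry": 0,"rz": 0,"gripper": 90},{"dx": 0,"dy": 0,"dz": 0,"rx": 0,"ry": 0,"rz": 0,"gripper": 90}]}}

```text
t: 6.78
position: [0.5802, -0.3084, 0.0981]
eef_rot: [0.002, 0.999, 0.044, 0.003]
force: [0.5, -0.3, -0.6]
finger_gap: 0.899
```

```bash
python3 -c "
from h import *
to(.558,-.047,.30)"
```

```text
t 6.78 pos [ 0.5802 -0.3084  0.0981] gap 0.899 F [ 0.5 -0.3 -0.6] | to go: d [  0.21 -26.14 -20.31] rot [ 0.005 -0.006 -0.003]
```

Call:
{"name": "send_rows", "arguments": {"plan": [{"dx": 0,"dy": 0,"dz": -2.5,"rx": 0,"ry": 0,"rz": 0,"gripper": 90},{"dx": 0,"dy": 0,"dz": -4,"rx": 0,"ry": 0,"rz": 0,"gripper": 85},{"dx": 0,"dy": 0,"dz": -4,"rx": 0,"ry": 0,"rz": 0,"gripper": 75},{"dx": 0,"dy": -3.5,"dz": 0,"rx": 0,"ry": 0,"rz": 0,"gripper": 75},{"dx": 0,"dy": -4,"dz": 0,"rx": 0,"ry": 0,"rz": 0,"gripper": 75},{"dx": 0,"dy": -4,"dz": 0,"rx": 0,"ry": 0,"rz": 0,"gripper": 75},{"dx": 0,"dy": -4,"dz": 0,"rx": 0,"ry": 0,"rz": 0,"gripper": 75},{"dx": 0.1,"dy": -4,"dz": 0,"rx": 0,"ry": 0,"rz": 0,"gripper": 75},{"dx": 0.1,"dy": -4,"dz": 0,"rx": 0,"ry": 0,"rz": 0,"gripper": 75},{"dx": 0,"dy": -2,"dz": 0,"rx": 0,"ry": 0,"rz": 0,"gripper": 75}]}}

```text
t: 7.62
position: [0.5616, -0.0503, 0.2048]
eef_rot: [0.002, 0.999, 0.038, 0.005]
force: [-0.3, 0.4, 0.3]
finger_gap: 0.75
```

```bash
python3 -c "
from h import *
to(.558,-.047,.137)"
```

```text
t 7.62 pos [ 0.5616 -0.0503  0.2048] gap 0.750 F [-0.3  0.4  0.3] | to go: d [-0.4  -0.39  6.78] rot [ 0.004 -0.01  -0.014]
```

Call:
{"name": "send_rows", "arguments": {"plan": [{"dx": -0.4,"dy": -0.4,"dz": 2.5,"rx": 0.004,"ry": -0.01,"rz": -0.014,"gripper": 75},{"dx": 0,"dy": 0,"dz": 2.5,"rx": 0,"ry": 0,"rz": 0,"gripper": 75},{"dx": 0,"dy": 0,"dz": 1.0,"rx": 0,"ry": 0,"rz": 0,"gripper": 75},{"dx": 0,"dy": 0,"dz": 0,"rx": 0,"ry": 0,"rz": 0,"gripper": 75}]}}

```text
t: 7.95
position: [0.5583, -0.0396, 0.1449]
eef_rot: [-0.0, 0.999, 0.051, 0.003]
force: [-0.5, 0.7, -0.4]
finger_gap: 0.753
```

```bash
python3 -c "
from h import *
to(.558,-.047,.124)"
```

```text
t 7.95 pos [ 0.5583 -0.0396  0.1449] gap 0.753 F [-0.5  0.7 -0.4] | to go: d [-0.11  0.73  2.09] rot [-0.    -0.005  0.01 ]
```

Call:
{"name": "send_rows", "arguments": {"plan": [{"dx": -0.1,"dy": 0.5,"dz": 0.7,"rx": 0,"ry": -0.005,"rz": 0.01,"gripper": 75},{"dx": 0,"dy": 0.1,"dz": 0.8,"rx": 0,"ry": 0,"rz": 0,"gripper": 75},{"dx": 0,"dy": 0,"dz": 0.6,"rx": 0,"ry": 0,"rz": 0,"gripper": 75},{"dx": 0,"dy": 0,"dz": 0,"rx": 0,"ry": 0,"rz": 0,"gripper": 75},{"dx": 0,"dy": 0,"dz": 0,"rx": 0,"ry": 0,"rz": 0,"gripper": 75}]}}

```text
t: 8.37
position: [0.5593, -0.0485, 0.1239]
eef_rot: [0.0, 0.999, 0.043, 0.001]
force: [-0.5, 0.8, -0.3]
finger_gap: 0.75
```

```bash
python3 -c "
from h import *
to(.558,-.047,.124)"
```

```text
t 8.37 pos [ 0.5593 -0.0485  0.1239] gap 0.750 F [-0.5  0.8 -0.3] | to go: d [-0.11 -0.16 -0.01] rot [ 0.    -0.001 -0.004]
```

Call:
{"name": "send_rows", "arguments": {"plan": [{"dx": -0.1,"dy": -0.15,"dz": 0,"rx": 0,"ry": 0,"rz": 0,"gripper": 50},{"dx": 0,"dy": 0,"dz": 0,"rx": 0,"ry": 0,"rz": 0,"gripper": 40},{"dx": 0,"dy": 0,"dz": 0,"rx": 0,"ry": 0,"rz": 0,"gripper": 25},{"dx": 0,"dy": 0,"dz": 0,"rx": 0,"ry": 0,"rz": 0,"gripper": 20},{"dx": 0,"dy": 0,"dz": 0,"rx": 0,"ry": 0,"rz": 0,"gripper": 20},{"dx": 0,"dy": 0,"dz": 0,"rx": 0,"ry": 0,"rz": 0,"gripper": 20}]}}

```text
t: 8.87
position: [0.5583, -0.0477, 0.1251]
eef_rot: [0.0, 0.999, 0.043, 0.001]
force: [-0.0, 0.5, -3.4]
finger_gap: 0.36
```

```bash
python3 -c "
from h import *
to(.498,-.3105,.28)"
```

```text
t 8.87 pos [ 0.5583 -0.0477  0.1251] gap 0.360 F [-0.   0.5 -3.4] | to go: d [ -8.21  25.68 -15.5 ] rot [ 0.    -0.002 -0.005]
```

Call:
{"name": "send_rows", "arguments": {"plan": [{"dx": 0,"dy": 0,"dz": -1.0,"rx": 0,"ry": 0,"rz": 0,"gripper": 20},{"dx": 0,"dy": 0,"dz": -2.5,"rx": 0,"ry": 0,"rz": 0,"gripper": 20},{"dx": 0,"dy": 0,"dz": -3.5,"rx": 0,"ry": 0,"rz": 0,"gripper": 20},{"dx": 0,"dy": 0,"dz": -3.5,"rx": 0,"ry": 0,"rz": 0,"gripper": 20},{"dx": 0,"dy": 0,"dz": -3.5,"rx": 0,"ry": 0,"rz": 0,"gripper": 20},{"dx": 0,"dy": 0,"dz": -2.0,"rx": 0,"ry": 0,"rz": 0,"gripper": 20},{"dx": 0,"dy": 0,"dz": 0,"rx": 0,"ry": 0,"rz": 0,"gripper": 20}]}}

```text
t: 9.45
position: [0.5548, -0.047, 0.2917]
eef_rot: [-0.0, 0.999, 0.043, -0.003]
force: [-0.0, 1.1, -2.4]
finger_gap: 0.361
```

Call:
{"name": "send_rows", "arguments": {"plan": [{"dx": -0.5,"dy": 1.7,"dz": 0,"rx": 0,"ry": 0,"rz": 0,"gripper": 20},{"dx": -1,"dy": 3,"dz": 0,"rx": 0,"ry": 0,"rz": 0,"gripper": 20},{"dx": -1.1,"dy": 3.3,"dz": 0,"rx": 0,"ry": 0,"rz": 0,"gripper": 20},{"dx": -1.2,"dy": 3.5,"dz": 0,"rx": 0,"ry": 0,"rz": 0,"gripper": 20},{"dx": -1.2,"dy": 3.5,"dz": 0,"rx": 0,"ry": 0,"rz": 0,"gripper": 20},{"dx": -1.1,"dy": 3.5,"dz": 0,"rx": 0,"ry": 0,"rz": 0,"gripper": 20},{"dx": -1.1,"dy": 3.3,"dz": 0,"rx": 0,"ry": 0,"rz": 0,"gripper": 20},{"dx": -0.6,"dy": 2,"dz": 0,"rx": 0,"ry": 0,"rz": 0,"gripper": 20},{"dx": 0,"dy": 0,"dz": 0,"rx": 0,"ry": 0,"rz": 0,"gripper": 20}]}}

```text
t: 10.2
position: [0.4959, -0.2983, 0.2846]
eef_rot: [-0.002, 0.999, 0.047, -0.004]
force: [-0.7, 0.5, -3.1]
finger_gap: 0.357
```

```bash
python3 -c "
from h import *
to(.498,-.3105,.119)"
```

```text
t 10.20 pos [ 0.4959 -0.2983  0.2846] gap 0.357 F [-0.7  0.5 -3.1] | to go: d [ 0.23  1.32 16.55] rot [-0.005  0.008  0.003]
```

Call:
{"name": "send_rows", "arguments": {"plan": [{"dx": 0.2,"dy": 0.5,"dz": 3.0,"rx": -0.005,"ry": 0.008,"rz": 0,"gripper": 20},{"dx": 0,"dy": 0.2,"dz": 3.5,"rx": 0,"ry": 0,"rz": 0,"gripper": 20},{"dx": 0,"dy": 0.2,"dz": 3.5,"rx": 0,"ry": 0,"rz": 0,"gripper": 20},{"dx": 0,"dy": 0.1,"dz": 2.5,"rx": 0,"ry": 0,"rz": 0,"gripper": 20},{"dx": 0,"dy": 0,"dz": 1.5,"rx": 0,"ry": 0,"rz": 0,"gripper": 20},{"dx": 0,"dy": 0,"dz": 0,"rx": 0,"ry": 0,"rz": 0,"gripper": 20}]}}

```text
t: 10.7
position: [0.4962, -0.3074, 0.1338]
eef_rot: [-0.001, 0.999, 0.045, -0.001]
force: [-1.1, 1.4, -2.1]
finger_gap: 0.36
```

```bash
python3 -c "
from h import *
to(.498,-.3105,.119)"
```

```text
t 10.70 pos [ 0.4962 -0.3074  0.1338] gap 0.360 F [-1.1  1.4 -2.1] | to go: d [0.15 0.33 1.48] rot [-0.003  0.002 -0.001]
```

Call:
{"name": "send_rows", "arguments": {"plan": [{"dx": 0.1,"dy": 0.2,"dz": 0.5,"rx": -0.003,"ry": 0.002,"rz": 0,"gripper": 20},{"dx": 0,"dy": 0.1,"dz": 0.4,"rx": 0,"ry": 0,"rz": 0,"gripper": 20},{"dx": 0,"dy": 0,"dz": 0.25,"rx": 0,"ry": 0,"rz": 0,"gripper": 20},{"dx": 0,"dy": 0,"dz": 0.2,"rx": 0,"ry": 0,"rz": 0,"gripper": 20},{"dx": 0,"dy": 0,"dz": 0.1,"rx": 0,"ry": 0,"rz": 0,"gripper": 20}]}}

```text
t: 11.12
position: [0.4985, -0.3091, 0.1196]
eef_rot: [0.0, 0.999, 0.046, 0.001]
force: [-0.6, -0.4, -2.3]
finger_gap: 0.356
```

```bash
python3 -c "
from h import *
to(.498,-.3105,.119)"
```

```text
t 11.12 pos [ 0.4985 -0.3091  0.1196] gap 0.356 F [-0.6 -0.4 -2.3] | to go: d [-0.06  0.13  0.06] rot [ 0.    -0.002  0.001]
```

Call:
{"name": "send_rows", "arguments": {"plan": [{"dx": 0,"dy": 0,"dz": 0.15,"rx": 0,"ry": 0,"rz": 0,"gripper": 20},{"dx": 0,"dy": 0,"dz": 0.2,"rx": 0,"ry": 0,"rz": 0,"gripper": 20}]}}

```text
t: 11.28
position: [0.4993, -0.3099, 0.119]
eef_rot: [0.002, 0.999, 0.046, 0.002]
force: [-6.5, 3.5, 14.8]
finger_gap: 0.359
```

```bash
python3 -c "
from h import *
to(.498,-.3105,.119)"
```

```text
t 11.28 pos [ 0.4993 -0.3099  0.119 ] gap 0.359 F [-6.5  3.5 14.8] | to go: d [-0.13  0.05 -0.  ] rot [ 0.003 -0.004  0.001]
```

Call:
{"name": "send_rows", "arguments": {"plan": [{"dx": 0,"dy": 0,"dz": -0.1,"rx": 0.003,"ry": -0.004,"rz": 0,"gripper": 50},{"dx": 0,"dy": 0,"dz": 0,"rx": 0,"ry": 0,"rz": 0,"gripper": 60},{"dx": 0,"dy": 0,"dz": 0,"rx": 0,"ry": 0,"rz": 0,"gripper": 65},{"dx": 0,"dy": 0,"dz": -1.5,"rx": 0,"ry": 0,"rz": 0,"gripper": 65},{"dx": 0,"dy": 0,"dz": -3,"rx": 0,"ry": 0,"rz": 0,"gripper": 75},{"dx": 0,"dy": 0,"dz": -3.5,"rx": 0,"ry": 0,"rz": 0,"gripper": 75},{"dx": 0.8,"dy": -3.5,"dz": 0,"rx": 0,"ry": 0,"rz": 0,"gripper": 75},{"dx": 0.8,"dy": -3.8,"dz": 0,"rx": 0,"ry": 0,"rz": 0,"gripper": 75},{"dx": 0.8,"dy": -3.8,"dz": 0,"rx": 0,"ry": 0,"rz": 0,"gripper": 75},{"dx": 0.8,"dy": -3.8,"dz": 0,"rx": 0,"ry": 0,"rz": 0,"gripper": 75}]}}

```text
t: 12.12
position: [0.5211, -0.1625, 0.208]
eef_rot: [0.003, 0.999, 0.039, 0.005]
force: [0.8, -0.4, -0.1]
finger_gap: 0.749
```

```bash
python3 -c "
from h import *
to(.547,.065,.20)"
```

```text
t 12.12 pos [ 0.5211 -0.1625  0.208 ] gap 0.749 F [ 0.8 -0.4 -0.1] | to go: d [  4.37 -22.48   0.68] rot [ 0.007 -0.011 -0.012]
```

Call:
{"name": "send_rows", "arguments": {"plan": [{"dx": 0.8,"dy": -3.7,"dz": 0.1,"rx": 0.007,"ry": -0.011,"rz": -0.012,"gripper": 75},{"dx": 0.8,"dy": -3.8,"dz": 0.1,"rx": 0,"ry": 0,"rz": 0,"gripper": 75},{"dx": 0.8,"dy": -3.8,"dz": 0.1,"rx": 0,"ry": 0,"rz": 0,"gripper": 75},{"dx": 0.7,"dy": -3.8,"dz": 0,"rx": 0,"ry": 0,"rz": 0,"gripper": 75},{"dx": 0.6,"dy": -3,"dz": 0,"rx": 0,"ry": 0,"rz": 0,"gripper": 75},{"dx": 0.3,"dy": -2,"dz": 0,"rx": 0,"ry": 0,"rz": 0,"gripper": 75},{"dx": 0,"dy": 0,"dz": 0,"rx": 0,"ry": 0,"rz": 0,"gripper": 75}]}}

```text
t: 12.7
position: [0.5452, 0.0572, 0.2082]
eef_rot: [-0.001, 0.999, 0.048, 0.005]
force: [0.4, -0.8, -0.1]
finger_gap: 0.748
```

```bash
python3 -c "
from h import *
to(.547,.065,.133)"
```

```text
t 12.70 pos [0.5452 0.0572 0.2082] gap 0.748 F [ 0.4 -0.8 -0.1] | to go: d [ 0.18 -0.75  7.52] rot [-0.001 -0.009  0.006]
```

Call:
{"name": "send_rows", "arguments": {"plan": [{"dx": 0.2,"dy": -0.6,"dz": 2.5,"rx": 0,"ry": -0.009,"rz": 0.006,"gripper": 75},{"dx": 0,"dy": 0,"dz": 2.2,"rx": 0,"ry": 0,"rz": 0,"gripper": 75},{"dx": 0,"dy": 0,"dz": 1.0,"rx": 0,"ry": 0,"rz": 0,"gripper": 75},{"dx": 0,"dy": 0,"dz": 0,"rx": 0,"ry": 0,"rz": 0,"gripper": 75}]}}

```text
t: 13.03
position: [0.5489, 0.0651, 0.152]
eef_rot: [-0.0, 0.999, 0.047, 0.003]
force: [-0.2, -0.5, -0.6]
finger_gap: 0.751
```

```bash
python3 -c "
from h import *
to(.547,.065,.137)"
```

```text
t 13.03 pos [0.5489 0.0651 0.152 ] gap 0.751 F [-0.2 -0.5 -0.6] | to go: d [-0.2  -0.01  1.5 ] rot [-0.    -0.006  0.004]
```

Call:
{"name": "send_rows", "arguments": {"plan": [{"dx": -0.2,"dy": 0,"dz": 0.6,"rx": 0,"ry": -0.006,"rz": 0.004,"gripper": 75},{"dx": 0,"dy": 0,"dz": 0.6,"rx": 0,"ry": 0,"rz": 0,"gripper": 75},{"dx": 0,"dy": 0,"dz": 0.2,"rx": 0,"ry": 0,"rz": 0,"gripper": 75},{"dx": 0,"dy": 0,"dz": 0,"rx": 0,"ry": 0,"rz": 0,"gripper": 75}]}}

```text
t: 13.37
position: [0.5475, 0.0628, 0.139]
eef_rot: [-0.0, 0.999, 0.044, 0.001]
force: [0.6, 0.7, -0.1]
finger_gap: 0.749
```

```bash
python3 -c "
from h import *
to(.547,.065,.137)"
```

```text
t 13.37 pos [0.5475 0.0628 0.139 ] gap 0.749 F [ 0.6  0.7 -0.1] | to go: d [-0.03 -0.22  0.2 ] rot [-0.    -0.002 -0.004]
```

Call:
{"name": "send_rows", "arguments": {"plan": [{"dx": 0,"dy": -0.3,"dz": 0.2,"rx": 0,"ry": 0,"rz": 0,"gripper": 55},{"dx": 0,"dy": 0,"dz": 0,"rx": 0,"ry": 0,"rz": 0,"gripper": 45},{"dx": 0,"dy": 0,"dz": 0,"rx": 0,"ry": 0,"rz": 0,"gripper": 25},{"dx": 0,"dy": 0,"dz": 0,"rx": 0,"ry": 0,"rz": 0,"gripper": 20},{"dx": 0,"dy": 0,"dz": 0,"rx": 0,"ry": 0,"rz": 0,"gripper": 20},{"dx": 0,"dy": 0,"dz": 0,"rx": 0,"ry": 0,"rz": 0,"gripper": 20}]}}

```text
t: 13.87
position: [0.5478, 0.0656, 0.1384]
eef_rot: [-0.0, 0.999, 0.043, 0.002]
force: [-0.6, -0.4, -0.9]
finger_gap: 0.382
```

```bash
python3 -c "
from h import *
to(.418,-.3145,.29)"
```

```text
t 13.87 pos [0.5478 0.0656 0.1384] gap 0.382 F [-0.6 -0.4 -0.9] | to go: d [-16.15  36.74 -15.22] rot [-0.    -0.004 -0.005]
```

Call:
{"name": "send_rows", "arguments": {"plan": [{"dx": 0,"dy": 0,"dz": -1.0,"rx": 0,"ry": 0,"rz": 0,"gripper": 20},{"dx": 0,"dy": 0,"dz": -2.5,"rx": 0,"ry": 0,"rz": 0,"gripper": 20},{"dx": 0,"dy": 0,"dz": -3.5,"rx": 0,"ry": 0,"rz": 0,"gripper": 20},{"dx": 0,"dy": 0,"dz": -3.5,"rx": 0,"ry": 0,"rz": 0,"gripper": 20},{"dx": 0,"dy": 0,"dz": -3.5,"rx": 0,"ry": 0,"rz": 0,"gripper": 20},{"dx": 0,"dy": 0,"dz": -2.0,"rx": 0,"ry": 0,"rz": 0,"gripper": 20},{"dx": 0,"dy": 0,"dz": 0,"rx": 0,"ry": 0,"rz": 0,"gripper": 20}]}}

```text
t: 14.45
position: [0.5442, 0.0653, 0.3051]
eef_rot: [0.0, 0.999, 0.043, -0.002]
force: [0.3, -0.0, -1.7]
finger_gap: 0.381
```

Call:
{"name": "send_rows", "arguments": {"plan": [{"dx": -0.8,"dy": 1.7,"dz": 0,"rx": 0,"ry": 0,"rz": 0,"gripper": 20},{"dx": -1.4,"dy": 3.2,"dz": 0,"rx": 0,"ry": 0,"rz": 0,"gripper": 20},{"dx": -1.6,"dy": 3.6,"dz": 0,"rx": 0,"ry": 0,"rz": 0,"gripper": 20},{"dx": -1.6,"dy": 3.6,"dz": 0,"rx": 0,"ry": 0,"rz": 0,"gripper": 20},{"dx": -1.6,"dy": 3.6,"dz": 0,"rx": 0,"ry": 0,"rz": 0,"gripper": 20},{"dx": -1.6,"dy": 3.6,"dz": 0,"rx": 0,"ry": 0,"rz": 0,"gripper": 20},{"dx": -1.6,"dy": 3.6,"dz": 0,"rx": 0,"ry": 0,"rz": 0,"gripper": 20},{"dx": -1.6,"dy": 3.6,"dz": 0,"rx": 0,"ry": 0,"rz": 0,"gripper": 20},{"dx": -1.5,"dy": 3.6,"dz": 0,"rx": 0,"ry": 0,"rz": 0,"gripper": 20},{"dx": -1.2,"dy": 2.6,"dz": 0,"rx": 0,"ry": 0,"rz": 0,"gripper": 20}]}}

```text
t: 15.28
position: [0.4254, -0.2802, 0.2964]
eef_rot: [-0.002, 0.999, 0.051, -0.004]
force: [-0.2, -0.0, -3.4]
finger_gap: 0.382
```

```bash
python3 -c "
from h import *
to(.418,-.3145,.132)"
```

```text
t 15.28 pos [ 0.4254 -0.2802  0.2964] gap 0.382 F [-0.2 -0.  -3.4] | to go: d [-0.96  3.42 16.43] rot [-0.005  0.008  0.01 ]
```

Call:
{"name": "send_rows", "arguments": {"plan": [{"dx": -0.4,"dy": 1.5,"dz": 1.5,"rx": -0.005,"ry": 0.008,"rz": 0.01,"gripper": 20},{"dx": 0,"dy": 0.3,"dz": 3.5,"rx": 0,"ry": 0,"rz": 0,"gripper": 20},{"dx": 0,"dy": 0.2,"dz": 3.5,"rx": 0,"ry": 0,"rz": 0,"gripper": 20},{"dx": 0,"dy": 0.1,"dz": 2.5,"rx": 0,"ry": 0,"rz": 0,"gripper": 20},{"dx": 0,"dy": 0.1,"dz": 1.5,"rx": 0,"ry": 0,"rz": 0,"gripper": 20},{"dx": 0,"dy": 0,"dz": 0,"rx": 0,"ry": 0,"rz": 0,"gripper": 20}]}}

```text
t: 15.78
position: [0.4169, -0.3102, 0.1602]
eef_rot: [-0.0, 0.999, 0.039, -0.002]
force: [-0.3, -0.1, -2.8]
finger_gap: 0.38
```

```bash
python3 -c "
from h import *
to(.418,-.3145,.132)"
```

```text
t 15.78 pos [ 0.4169 -0.3102  0.1602] gap 0.380 F [-0.3 -0.1 -2.8] | to go: d [0.08 0.44 2.82] rot [-0.     0.003 -0.013]
```

Call:
{"name": "send_rows", "arguments": {"plan": [{"dx": 0.1,"dy": 0.2,"dz": 0.8,"rx": 0,"ry": 0.003,"rz": -0.013,"gripper": 20},{"dx": 0,"dy": 0.1,"dz": 0.8,"rx": 0,"ry": 0,"rz": 0,"gripper": 20},{"dx": 0,"dy": 0,"dz": 0.4,"rx": 0,"ry": 0,"rz": 0,"gripper": 20},{"dx": 0,"dy": 0,"dz": 0.25,"rx": 0,"ry": 0,"rz": 0,"gripper": 20},{"dx": 0,"dy": 0,"dz": 0.2,"rx": 0,"ry": 0,"rz": 0,"gripper": 20},{"dx": 0,"dy": 0,"dz": 0.1,"rx": 0,"ry": 0,"rz": 0,"gripper": 20}]}}

```text
t: 16.28
position: [0.4187, -0.3131, 0.1337]
eef_rot: [0.0, 0.999, 0.046, 0.001]
force: [0.1, 0.9, -2.4]
finger_gap: 0.38
```

```bash
python3 -c "
from h import *
to(.418,-.3145,.132)"
```

```text
t 16.28 pos [ 0.4187 -0.3131  0.1337] gap 0.380 F [ 0.1  0.9 -2.4] | to go: d [-0.09  0.13  0.17] rot [ 0.    -0.001  0.002]
```

Call:
{"name": "send_rows", "arguments": {"plan": [{"dx": 0,"dy": 0,"dz": 0.2,"rx": 0,"ry": 0,"rz": 0,"gripper": 20},{"dx": 0,"dy": 0,"dz": 0.2,"rx": 0,"ry": 0,"rz": 0,"gripper": 20},{"dx": 0,"dy": 0,"dz": 0.1,"rx": 0,"ry": 0,"rz": 0,"gripper": 20}]}}

```text
t: 16.53
position: [0.42, -0.3145, 0.1326]
eef_rot: [0.003, 0.999, 0.047, 0.002]
force: [-0.6, 0.9, -2.0]
finger_gap: 0.38
```

```bash
python3 -c "
from h import *
to(.418,-.3145,.132)"
```

```text
t 16.53 pos [ 0.42   -0.3145  0.1326] gap 0.380 F [-0.6  0.9 -2. ] | to go: d [-0.2  -0.02  0.06] rot [ 0.006 -0.005  0.002]
```

Call:
{"name": "send_rows", "arguments": {"plan": [{"dx": 0,"dy": 0,"dz": 0.25,"rx": 0,"ry": 0,"rz": 0,"gripper": 20}]}}

```text
t: 16.62
position: [0.4206, -0.3155, 0.1322]
eef_rot: [0.004, 0.999, 0.046, 0.003]
force: [-6.9, 0.7, 18.8]
finger_gap: 0.38
```

```bash
python3 -c "
from h import *
to(.418,-.3145,.132)"
```

```text
t 16.62 pos [ 0.4206 -0.3155  0.1322] gap 0.380 F [-6.9  0.7 18.8] | to go: d [-0.25 -0.12  0.02] rot [ 0.009 -0.006  0.002]
```

Call:
{"name": "send_rows", "arguments": {"plan": [{"dx": 0,"dy": 0,"dz": -0.1,"rx": 0.008,"ry": -0.006,"rz": 0,"gripper": 50},{"dx": 0,"dy": 0,"dz": 0,"rx": 0,"ry": 0,"rz": 0,"gripper": 60},{"dx": 0,"dy": 0,"dz": 0,"rx": 0,"ry": 0,"rz": 0,"gripper": 65},{"dx": 0,"dy": 0,"dz": -1.5,"rx": 0,"ry": 0,"rz": 0,"gripper": 65},{"dx": 0,"dy": 0,"dz": -3,"rx": 0,"ry": 0,"rz": 0,"gripper": 75},{"dx": 0,"dy": 0,"dz": -3.5,"rx": 0,"ry": 0,"rz": 0,"gripper": 75},{"dx": 1.8,"dy": -3,"dz": 0,"rx": 0,"ry": 0,"rz": 0,"gripper": 75},{"dx": 1.9,"dy": -3.2,"dz": 0,"rx": 0,"ry": 0,"rz": 0,"gripper": 75},{"dx": 1.9,"dy": -3.2,"dz": 0,"rx": 0,"ry": 0,"rz": 0,"gripper": 75},{"dx": 1.9,"dy": -3.2,"dz": 0,"rx": 0,"ry": 0,"rz": 0,"gripper": 75}]}}

```text
t: 17.45
position: [0.4855, -0.1854, 0.2183]
eef_rot: [0.002, 0.999, 0.04, 0.003]
force: [1.1, -1.0, 0.2]
finger_gap: 0.752
```

Call:
{"name": "send_rows", "arguments": {"plan": [{"dx": 1.9,"dy": -3.2,"dz": 0,"rx": 0,"ry": 0,"rz": 0,"gripper": 75},{"dx": 1.9,"dy": -3.2,"dz": 0,"rx": 0,"ry": 0,"rz": 0,"gripper": 75},{"dx": 1.9,"dy": -3.2,"dz": 0,"rx": 0,"ry": 0,"rz": 0,"gripper": 75},{"dx": 1.9,"dy": -3.2,"dz": 0,"rx": 0,"ry": 0,"rz": 0,"gripper": 75},{"dx": 1.5,"dy": -2.8,"dz": 0,"rx": 0,"ry": 0,"rz": 0,"gripper": 75},{"dx": 0.8,"dy": -1.5,"dz": 0,"rx": 0,"ry": 0,"rz": 0,"gripper": 75},{"dx": 0,"dy": 0,"dz": 0,"rx": 0,"ry": 0,"rz": 0,"gripper": 75}]}}

```text
t: 18.03
position: [0.5769, 0.0088, 0.218]
eef_rot: [0.001, 0.999, 0.043, 0.005]
force: [-0.0, -0.3, -0.6]
finger_gap: 0.752
```

Run:
```python
from w import *
to(.577,.010,.033)
p,W=wr((("weight",.058,(.5755,.010),.03),("jar on mat",.110,(.576,-.307),.04)))
p,d=grab_frame("side");cv2.imwrite("pics/side1.png",p[:,:,::-1])
```

```text
t 18.03 pos [0.5769 0.0088 0.218 ] gap 0.752 F [-0.  -0.3 -0.6] | to go: d [-0.15 -0.16 18.5 ] rot [ 0.002 -0.009 -0.005]
weight 277 [0.5743 0.0128] [0.5745 0.0121] 0.0091 0.0573
jar on mat 0
```

View pics/side1.png

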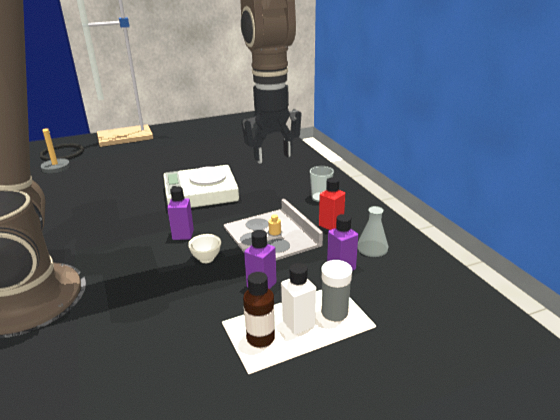

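Side view: all three containers stand upright on the mat, round at (260,315), square at (298,305) and jar at (335,292). The weight is clear at (275,226).

Call:
{"name": "send_rows", "arguments": {"plan": [{"dx": -0.1,"dy": -0.1,"dz": 3,"rx": 0.002,"ry": -0.009,"rz": 0,"gripper": 75},{"dx": 0,"dy": 0.1,"dz": 3.5,"rx": 0,"ry": 0,"rz": 0,"gripper": 75},{"dx": 0,"dy": 0.1,"dz": 3.5,"rx": 0,"ry": 0,"rz": 0,"gripper": 75},{"dx": 0,"dy": 0.1,"dz": 2.5,"rx": 0,"ry": 0,"rz": 0,"gripper": 75},{"dx": 0,"dy": 0.1,"dz": 1.5,"rx": 0,"ry": 0,"rz": 0,"gripper": 75},{"dx": 0,"dy": 0,"dz": 0,"rx": 0,"ry": 0,"rz": 0,"gripper": 75}]}}

```text
t: 18.63
position: [0.5747, -0.0048, 0.076]
eef_rot: [0.002, 0.999, 0.038, 0.003]
force: [-0.4, 0.6, -0.1]
finger_gap: 0.754
```

```bash
python3 -c "
from h import *
to(.577,.010,.031)"
```

```text
t 18.63 pos [ 0.5747 -0.0048  0.076 ] gap 0.754 F [-0.4  0.6 -0.1] | to go: d [ 0.32 -1.47  4.5 ] rot [ 0.004 -0.006 -0.015]
```

Call:
{"name": "send_rows", "arguments": {"plan": [{"dx": 0.2,"dy": -1.0,"dz": 0.2,"rx": 0.004,"ry": -0.006,"rz": -0.012,"gripper": 75},{"dx": 0.1,"dy": -0.3,"dz": 0.5,"rx": 0,"ry": 0,"rz": 0,"gripper": 75},{"dx": 0,"dy": 0,"dz": 0.8,"rx": 0,"ry": 0,"rz": 0,"gripper": 75},{"dx": 0,"dy": 0,"dz": 0,"rx": 0,"ry": 0,"rz": 0,"gripper": 75}]}}

```text
t: 18.97
position: [0.5773, 0.0065, 0.0629]
eef_rot: [-0.0, 0.999, 0.042, 0.001]
force: [0.3, -1.3, 0.0]
finger_gap: 0.749
```

```bash
python3 -c "
from h import *
to(.577,.010,.031)"
```

```text
t 18.97 pos [0.5773 0.0065 0.0629] gap 0.749 F [ 0.3 -1.3  0. ] | to go: d [-0.01 -0.35  3.19] rot [-0.    -0.002 -0.006]
```

Call:
{"name": "send_rows", "arguments": {"plan": [{"dx": 0,"dy": -0.3,"dz": 0.7,"rx": 0,"ry": 0,"rz": -0.005,"gripper": 75},{"dx": 0,"dy": -0.1,"dz": 0.9,"rx": 0,"ry": 0,"rz": 0,"gripper": 75},{"dx": 0,"dy": 0,"dz": 0.8,"rx": 0,"ry": 0,"rz": 0,"gripper": 75},{"dx": 0,"dy": 0,"dz": 0.4,"rx": 0,"ry": 0,"rz": 0,"gripper": 75},{"dx": 0,"dy": 0,"dz": 0,"rx": 0,"ry": 0,"rz": 0,"gripper": 75}]}}

```text
t: 19.38
position: [0.5789, 0.0115, 0.0345]
eef_rot: [0.0, 0.999, 0.046, 0.003]
force: [-0.9, -1.1, -0.4]
finger_gap: 0.752
```

```bash
python3 -c "
from h import *
to(.577,.010,.031)"
```

```text
t 19.38 pos [0.5789 0.0115 0.0345] gap 0.752 F [-0.9 -1.1 -0.4] | to go: d [-0.21  0.13  0.35] rot [ 0.    -0.007  0.   ]
```

Call:
{"name": "send_rows", "arguments": {"plan": [{"dx": -0.15,"dy": 0.1,"dz": 0.3,"rx": 0,"ry": -0.006,"rz": 0,"gripper": 60},{"dx": 0,"dy": 0,"dz": 0.1,"rx": 0,"ry": 0,"rz": 0,"gripper": 45},{"dx": 0,"dy": 0,"dz": 0,"rx": 0,"ry": 0,"rz": 0,"gripper": 30},{"dx": 0,"dy": 0,"dz": 0,"rx": 0,"ry": 0,"rz": 0,"gripper": 20},{"dx": 0,"dy": 0,"dz": 0,"rx": 0,"ry": 0,"rz": 0,"gripper": 20},{"dx": 0,"dy": 0,"dz": 0,"rx": 0,"ry": 0,"rz": 0,"gripper": 20}]}}

```text
t: 19.88
position: [0.5772, 0.0102, 0.03]
eef_rot: [0.0, 0.999, 0.045, -0.0]
force: [0.4, -0.0, -1.6]
finger_gap: 0.361
```

```bash
python3 -c "
from h import *
to(.484,.309,.15)"
```

```text
t 19.88 pos [0.5772 0.0102 0.03  ] gap 0.361 F [ 0.4 -0.  -1.6] | to go: d [ -6.57 -30.6  -12.  ] rot [0.    0.001 0.   ]
```

Call:
{"name": "send_rows", "arguments": {"plan": [{"dx": 0,"dy": 0,"dz": -1.0,"rx": 0,"ry": 0,"rz": 0,"gripper": 20},{"dx": 0,"dy": 0,"dz": -2.5,"rx": 0,"ry": 0,"rz": 0,"gripper": 20},{"dx": 0,"dy": 0,"dz": -3.5,"rx": 0,"ry": 0,"rz": 0,"gripper": 20},{"dx": 0,"dy": 0,"dz": -3.0,"rx": 0,"ry": 0,"rz": 0,"gripper": 20},{"dx": 0,"dy": 0,"dz": -1.5,"rx": 0,"ry": 0,"rz": 0,"gripper": 20},{"dx": 0,"dy": 0,"dz": 0,"rx": 0,"ry": 0,"rz": 0,"gripper": 20}]}}

```text
t: 20.38
position: [0.5746, 0.0099, 0.15]
eef_rot: [0.0, 0.999, 0.045, -0.004]
force: [0.4, 0.0, -1.7]
finger_gap: 0.36
```

Call:
{"name": "send_rows", "arguments": {"plan": [{"dx": -0.4,"dy": -2,"dz": 0,"rx": 0,"ry": 0,"rz": 0,"gripper": 20},{"dx": -0.7,"dy": -3.4,"dz": 0,"rx": 0,"ry": 0,"rz": 0,"gripper": 20},{"dx": -0.8,"dy": -3.7,"dz": 0,"rx": 0,"ry": 0,"rz": 0,"gripper": 20},{"dx": -0.8,"dy": -3.7,"dz": 0,"rx": 0,"ry": 0,"rz": 0,"gripper": 20},{"dx": -0.8,"dy": -3.7,"dz": 0,"rx": 0,"ry": 0,"rz": 0,"gripper": 20},{"dx": -0.8,"dy": -3.7,"dz": 0,"rx": 0,"ry": 0,"rz": 0,"gripper": 20},{"dx": -0.8,"dy": -3.7,"dz": 0,"rx": 0,"ry": 0,"rz": 0,"gripper": 20},{"dx": -0.7,"dy": -3.2,"dz": 0,"rx": 0,"ry": 0,"rz": 0,"gripper": 20},{"dx": -0.4,"dy": -2,"dz": 0,"rx": 0,"ry": 0,"rz": 0,"gripper": 20},{"dx": 0,"dy": 0,"dz": 0,"rx": 0,"ry": 0,"rz": 0,"gripper": 20}]}}

```text
t: 21.22
position: [0.4829, 0.3033, 0.1454]
eef_rot: [0.002, 0.999, 0.041, -0.004]
force: [-0.2, -0.3, -2.9]
finger_gap: 0.357
```

```bash
python3 -c "
from h import *
to(.484,.309,.082)"
```

```text
t 21.22 pos [0.4829 0.3033 0.1454] gap 0.357 F [-0.2 -0.3 -2.9] | to go: d [ 0.2  -0.58  6.34] rot [ 0.003  0.008 -0.008]
```

Call:
{"name": "send_rows", "arguments": {"plan": [{"dx": 0.1,"dy": -0.2,"dz": 1.2,"rx": 0.003,"ry": 0.008,"rz": -0.008,"gripper": 20},{"dx": 0,"dy": 0,"dz": 1.5,"rx": 0,"ry": 0,"rz": 0,"gripper": 20},{"dx": 0,"dy": 0,"dz": 1.2,"rx": 0,"ry": 0,"rz": 0,"gripper": 20},{"dx": 0,"dy": 0,"dz": 0.5,"rx": 0,"ry": 0,"rz": 0,"gripper": 20},{"dx": 0,"dy": 0,"dz": 0,"rx": 0,"ry": 0,"rz": 0,"gripper": 20}]}}

```text
t: 21.63
position: [0.4816, 0.3055, 0.0968]
eef_rot: [0.001, 0.999, 0.048, -0.001]
force: [0.3, -0.0, -2.3]
finger_gap: 0.359
```

```bash
python3 -c "
from h import *
to(.484,.309,.082)"
```

```text
t 21.63 pos [0.4816 0.3055 0.0968] gap 0.359 F [ 0.3 -0.  -2.3] | to go: d [ 0.28 -0.33  1.48] rot [0.003 0.002 0.005]
```

Call:
{"name": "send_rows", "arguments": {"plan": [{"dx": 0.2,"dy": -0.2,"dz": 0.4,"rx": 0.003,"ry": 0.002,"rz": 0.005,"gripper": 20},{"dx": 0,"dy": -0.1,"dz": 0.4,"rx": 0,"ry": 0,"rz": 0,"gripper": 20},{"dx": 0,"dy": 0,"dz": 0.25,"rx": 0,"ry": 0,"rz": 0,"gripper": 20},{"dx": 0,"dy": 0,"dz": 0.2,"rx": 0,"ry": 0,"rz": 0,"gripper": 20},{"dx": 0,"dy": 0,"dz": 0.1,"rx": 0,"ry": 0,"rz": 0,"gripper": 20}]}}

```text
t: 22.05
position: [0.4846, 0.3078, 0.0832]
eef_rot: [-0.0, 0.999, 0.044, 0.001]
force: [0.0, 0.2, -2.3]
finger_gap: 0.352
```

```bash
python3 -c "
from h import *
to(.484,.309,.082)"
```

```text
t 22.05 pos [0.4846 0.3078 0.0832] gap 0.352 F [ 0.   0.2 -2.3] | to go: d [-0.05 -0.13  0.12] rot [-0.001 -0.001 -0.003]
```

Call:
{"name": "send_rows", "arguments": {"plan": [{"dx": 0,"dy": 0,"dz": 0.15,"rx": 0,"ry": 0,"rz": 0,"gripper": 20},{"dx": 0,"dy": 0,"dz": 0.2,"rx": 0,"ry": 0,"rz": 0,"gripper": 20}]}}

```text
t: 22.22
position: [0.4849, 0.3079, 0.0818]
eef_rot: [-0.001, 0.999, 0.044, 0.001]
force: [-9.0, -5.8, 24.1]
finger_gap: 0.357
```

```bash
python3 -c "
from h import *
to(.484,.309,.082)"
```

```text
t 22.22 pos [0.4849 0.3079 0.0818] gap 0.357 F [-9.  -5.8 24.1] | to go: d [-0.08 -0.12 -0.02] rot [-0.002 -0.003 -0.003]
```

Call:
{"name": "send_rows", "arguments": {"plan": [{"dx": 0,"dy": 0,"dz": -0.1,"rx": 0,"ry": 0,"rz": 0,"gripper": 50},{"dx": 0,"dy": 0,"dz": 0,"rx": 0,"ry": 0,"rz": 0,"gripper": 65},{"dx": 0,"dy": 0,"dz": 0,"rx": 0,"ry": 0,"rz": 0,"gripper": 75},{"dx": 0,"dy": 0,"dz": -1.0,"rx": 0,"ry": 0,"rz": 0,"gripper": 75},{"dx": 0,"dy": 0,"dz": -3,"rx": 0,"ry": 0,"rz": 0,"gripper": 75},{"dx": 0,"dy": 0,"dz": -4,"rx": 0,"ry": 0,"rz": 0,"gripper": 75},{"dx": 0,"dy": 0,"dz": -4,"rx": 0,"ry": 0,"rz": 0,"gripper": 75},{"dx": 0,"dy": 0,"dz": -2,"rx": 0,"ry": 0,"rz": 0,"gripper": 75},{"dx": 0,"dy": 0,"dz": 0,"rx": 0,"ry": 0,"rz": 0,"gripper": 75}]}}

```text
t: 22.97
position: [0.4835, 0.3069, 0.2319]
eef_rot: [-0.001, 0.999, 0.044, 0.001]
force: [0.0, 0.4, 0.5]
finger_gap: 0.749
```

Run:
```python
from w import *
to(.4206,-.3155,.24)
p,W=wr((("weight",.110,(.484,.308),.03),("pan",.062,(.484,.308),.065)))
cv2.imwrite("pics/w2.png",p[:,:,::-1])
```

```text
t 22.97 pos [0.4835 0.3069 0.2319] gap 0.749 F [0.  0.4 0.5] | to go: d [-11.74  61.45  -0.95] rot [-0.002 -0.003 -0.003]
weight 352 [0.4835 0.3106] [0.4834 0.3099] 0.0089 0.1093
pan 8531 [0.4811 0.3173] [0.4817 0.3132] 0.0551 0.0615
```

View pics/w2.png

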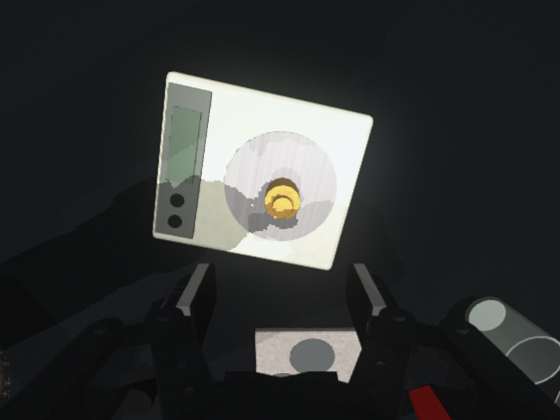

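Wrist view: the weight at (283,200) stands upright, about 4 mm from the pan centre at (280,186). Next I bring the round bottle back.

Call:
{"name": "send_rows", "arguments": {"plan": [{"dx": -0.4,"dy": 2,"dz": 0,"rx": 0,"ry": 0,"rz": 0,"gripper": 75},{"dx": -0.7,"dy": 3.6,"dz": -0.3,"rx": 0,"ry": 0,"rz": 0,"gripper": 75},{"dx": -0.7,"dy": 3.7,"dz": -0.3,"rx": 0,"ry": 0,"rz": 0,"gripper": 75},{"dx": -0.7,"dy": 3.7,"dz": -0.3,"rx": 0,"ry": 0,"rz": 0,"gripper": 75},{"dx": -0.7,"dy": 3.7,"dz": 0,"rx": 0,"ry": 0,"rz": 0,"gripper": 75},{"dx": -0.7,"dy": 3.7,"dz": 0,"rx": 0,"ry": 0,"rz": 0,"gripper": 75},{"dx": -0.7,"dy": 3.7,"dz": 0,"rx": 0,"ry": 0,"rz": 0,"gripper": 75},{"dx": -0.7,"dy": 3.7,"dz": 0,"rx": 0,"ry": 0,"rz": 0,"gripper": 75},{"dx": -0.7,"dy": 3.7,"dz": 0,"rx": 0,"ry": 0,"rz": 0,"gripper": 75},{"dx": -0.7,"dy": 3.7,"dz": 0,"rx": 0,"ry": 0,"rz": 0,"gripper": 75}]}}

```text
t: 23.85
position: [0.444, -0.0571, 0.2279]
eef_rot: [-0.001, 0.999, 0.051, -0.005]
force: [0.9, -0.3, -0.9]
finger_gap: 0.748
```

```bash
python3 -c "
from h import *
to(.4206,-.3155,.23)"
```

```text
t 23.85 pos [ 0.444  -0.0571  0.2279] gap 0.748 F [ 0.9 -0.3 -0.9] | to go: d [-4.99 25.46 -0.22] rot [-0.002  0.009  0.012]
```

Call:
{"name": "send_rows", "arguments": {"plan": [{"dx": -0.7,"dy": 3.7,"dz": 0,"rx": 0,"ry": 0.009,"rz": 0.012,"gripper": 75},{"dx": -0.7,"dy": 3.7,"dz": 0,"rx": 0,"ry": 0,"rz": 0,"gripper": 75},{"dx": -0.7,"dy": 3.7,"dz": 0,"rx": 0,"ry": 0,"rz": 0,"gripper": 75},{"dx": -0.7,"dy": 3.7,"dz": 0,"rx": 0,"ry": 0,"rz": 0,"gripper": 75},{"dx": -0.7,"dy": 3.4,"dz": 0,"rx": 0,"ry": 0,"rz": 0,"gripper": 75},{"dx": -0.7,"dy": 3.0,"dz": 0,"rx": 0,"ry": 0,"rz": 0,"gripper": 75},{"dx": -0.4,"dy": 2.0,"dz": 0,"rx": 0,"ry": 0,"rz": 0,"gripper": 75},{"dx": 0,"dy": 0,"dz": 0,"rx": 0,"ry": 0,"rz": 0,"gripper": 75}]}}

```text
t: 24.52
position: [0.4104, -0.3084, 0.2168]
eef_rot: [-0.003, 0.999, 0.041, -0.005]
force: [-0.9, -0.5, -0.2]
finger_gap: 0.753
```

```bash
python3 -c "
from h import *
to(.4206,-.3155,.132)"
```

```text
t 24.52 pos [ 0.4104 -0.3084  0.2168] gap 0.753 F [-0.9 -0.5 -0.2] | to go: d [1.05 0.85 8.47] rot [-0.007  0.01  -0.008]
```

Call:
{"name": "send_rows", "arguments": {"plan": [{"dx": 1.0,"dy": 0.4,"dz": 2,"rx": -0.007,"ry": 0.01,"rz": -0.008,"gripper": 75},{"dx": 0.2,"dy": 0.1,"dz": 2.3,"rx": 0,"ry": 0,"rz": 0,"gripper": 75},{"dx": 0,"dy": 0,"dz": 1.2,"rx": 0,"ry": 0,"rz": 0,"gripper": 75},{"dx": 0,"dy": 0,"dz": 0,"rx": 0,"ry": 0,"rz": 0,"gripper": 75}]}}

```text
t: 24.85
position: [0.421, -0.3124, 0.156]
eef_rot: [-0.002, 0.999, 0.043, -0.002]
force: [-0.1, -0.2, -0.5]
finger_gap: 0.747
```

```bash
python3 -c "
from h import *
to(.4206,-.3155,.132)"
```

```text
t 24.85 pos [ 0.421  -0.3124  0.156 ] gap 0.747 F [-0.1 -0.2 -0.5] | to go: d [-0.06  0.32  2.4 ] rot [-0.004  0.003 -0.004]
```

Call:
{"name": "send_rows", "arguments": {"plan": [{"dx": 0,"dy": 0.2,"dz": 0.8,"rx": -0.004,"ry": 0.003,"rz": -0.004,"gripper": 75},{"dx": 0,"dy": 0.1,"dz": 0.8,"rx": 0,"ry": 0,"rz": 0,"gripper": 75},{"dx": 0,"dy": 0,"dz": 0.5,"rx": 0,"ry": 0,"rz": 0,"gripper": 75},{"dx": 0,"dy": 0,"dz": 0,"rx": 0,"ry": 0,"rz": 0,"gripper": 75},{"dx": 0,"dy": 0,"dz": 0,"rx": 0,"ry": 0,"rz": 0,"gripper": 75}]}}

```text
t: 25.27
position: [0.4209, -0.3132, 0.1326]
eef_rot: [-0.001, 0.999, 0.047, -0.001]
force: [0.1, 0.8, 0.8]
finger_gap: 0.752
```

```bash
python3 -c "
from h import *
to(.4206,-.3155,.132)"
```

```text
t 25.27 pos [ 0.4209 -0.3132  0.1326] gap 0.752 F [0.1 0.8 0.8] | to go: d [-0.05  0.23  0.06] rot [-0.001  0.001  0.002]
```

Call:
{"name": "send_rows", "arguments": {"plan": [{"dx": 0,"dy": 0.25,"dz": 0,"rx": 0,"ry": 0,"rz": 0,"gripper": 55},{"dx": 0,"dy": 0,"dz": 0,"rx": 0,"ry": 0,"rz": 0,"gripper": 45},{"dx": 0,"dy": 0,"dz": 0,"rx": 0,"ry": 0,"rz": 0,"gripper": 25},{"dx": 0,"dy": 0,"dz": 0,"rx": 0,"ry": 0,"rz": 0,"gripper": 20},{"dx": 0,"dy": 0,"dz": 0,"rx": 0,"ry": 0,"rz": 0,"gripper": 20},{"dx": 0,"dy": 0,"dz": 0,"rx": 0,"ry": 0,"rz": 0,"gripper": 20}]}}

```text
t: 25.77
position: [0.4218, -0.3163, 0.1343]
eef_rot: [0.0, 0.999, 0.047, 0.0]
force: [0.3, 0.2, -2.2]
finger_gap: 0.381
```

```bash
python3 -c "
from h import *
to(.5478,.0656,.28)"
```

```text
t 25.77 pos [ 0.4218 -0.3163  0.1343] gap 0.381 F [ 0.3  0.2 -2.2] | to go: d [ 16.1  -36.85 -14.57] rot [ 0.    -0.     0.002]
```

Call:
{"name": "send_rows", "arguments": {"plan": [{"dx": 0,"dy": 0,"dz": -1.0,"rx": 0,"ry": 0,"rz": 0,"gripper": 20},{"dx": 0,"dy": 0,"dz": -2.5,"rx": 0,"ry": 0,"rz": 0,"gripper": 20},{"dx": 0,"dy": 0,"dz": -3.5,"rx": 0,"ry": 0,"rz": 0,"gripper": 20},{"dx": 0,"dy": 0,"dz": -3.5,"rx": 0,"ry": 0,"rz": 0,"gripper": 20},{"dx": 0,"dy": 0,"dz": -3.5,"rx": 0,"ry": 0,"rz": 0,"gripper": 20},{"dx": 0,"dy": 0,"dz": -2.0,"rx": 0,"ry": 0,"rz": 0,"gripper": 20},{"dx": 0,"dy": 0,"dz": 0,"rx": 0,"ry": 0,"rz": 0,"gripper": 20}]}}

```text
t: 26.35
position: [0.4192, -0.3143, 0.3013]
eef_rot: [-0.002, 0.999, 0.046, -0.003]
force: [-0.6, -0.5, -2.2]
finger_gap: 0.376
```

Call:
{"name": "send_rows", "arguments": {"plan": [{"dx": 0.8,"dy": -1.7,"dz": 0,"rx": 0,"ry": 0,"rz": 0,"gripper": 20},{"dx": 1.4,"dy": -3.2,"dz": 0,"rx": 0,"ry": 0,"rz": 0,"gripper": 20},{"dx": 1.6,"dy": -3.6,"dz": 0,"rx": 0,"ry": 0,"rz": 0,"gripper": 20},{"dx": 1.6,"dy": -3.6,"dz": 0,"rx": 0,"ry": 0,"rz": 0,"gripper": 20},{"dx": 1.6,"dy": -3.6,"dz": 0,"rx": 0,"ry": 0,"rz": 0,"gripper": 20},{"dx": 1.6,"dy": -3.6,"dz": 0,"rx": 0,"ry": 0,"rz": 0,"gripper": 20},{"dx": 1.6,"dy": -3.6,"dz": 0,"rx": 0,"ry": 0,"rz": 0,"gripper": 20},{"dx": 1.6,"dy": -3.6,"dz": 0,"rx": 0,"ry": 0,"rz": 0,"gripper": 20},{"dx": 1.5,"dy": -3.6,"dz": 0,"rx": 0,"ry": 0,"rz": 0,"gripper": 20},{"dx": 1.2,"dy": -2.6,"dz": 0,"rx": 0,"ry": 0,"rz": 0,"gripper": 20}]}}

```text
t: 27.18
position: [0.5358, 0.0325, 0.2936]
eef_rot: [-0.001, 0.999, 0.039, -0.005]
force: [0.3, -1.2, -2.4]
finger_gap: 0.379
```

```bash
python3 -c "
from h import *
to(.5478,.065,.14)"
```

```text
t 27.18 pos [0.5358 0.0325 0.2936] gap 0.379 F [ 0.3 -1.2 -2.4] | to go: d [ 1.62 -3.11 15.35] rot [-0.003  0.011 -0.012]
```

Call:
{"name": "send_rows", "arguments": {"plan": [{"dx": 0.8,"dy": -1.5,"dz": 0.5,"rx": -0.003,"ry": 0.011,"rz": -0.012,"gripper": 20},{"dx": 0.3,"dy": -0.3,"dz": 3,"rx": 0,"ry": 0,"rz": 0,"gripper": 20},{"dx": 0,"dy": 0,"dz": 3,"rx": 0,"ry": 0,"rz": 0,"gripper": 20},{"dx": 0,"dy": 0,"dz": 2.5,"rx": 0,"ry": 0,"rz": 0,"gripper": 20},{"dx": 0,"dy": 0,"dz": 1.5,"rx": 0,"ry": 0,"rz": 0,"gripper": 20},{"dx": 0,"dy": 0,"dz": 0,"rx": 0,"ry": 0,"rz": 0,"gripper": 20}]}}

```text
t: 27.68
position: [0.5448, 0.0618, 0.177]
eef_rot: [-0.001, 0.999, 0.052, -0.002]
force: [-0.6, 0.1, -2.9]
finger_gap: 0.38
```

```bash
python3 -c "
from h import *
to(.5478,.065,.14)"
```

```text
t 27.68 pos [0.5448 0.0618 0.177 ] gap 0.380 F [-0.6  0.1 -2.9] | to go: d [ 0.35 -0.28  3.7 ] rot [-0.002  0.005  0.014]
```

Call:
{"name": "send_rows", "arguments": {"plan": [{"dx": 0.3,"dy": -0.2,"dz": 0.8,"rx": -0.002,"ry": 0.005,"rz": 0.014,"gripper": 20},{"dx": 0,"dy": -0.1,"dz": 1.0,"rx": 0,"ry": 0,"rz": 0,"gripper": 20},{"dx": 0,"dy": 0,"dz": 0.8,"rx": 0,"ry": 0,"rz": 0,"gripper": 20},{"dx": 0,"dy": 0,"dz": 0.3,"rx": 0,"ry": 0,"rz": 0,"gripper": 20},{"dx": 0,"dy": 0,"dz": 0,"rx": 0,"ry": 0,"rz": 0,"gripper": 20}]}}

```text
t: 28.1
position: [0.5473, 0.0651, 0.1453]
eef_rot: [0.0, 0.999, 0.044, -0.0]
force: [0.4, 0.2, -2.6]
finger_gap: 0.382
```

```bash
python3 -c "
from h import *
to(.5478,.065,.14)"
```

```text
t 28.10 pos [0.5473 0.0651 0.1453] gap 0.382 F [ 0.4  0.2 -2.6] | to go: d [0.05 0.02 0.53] rot [ 0.     0.    -0.002]
```

Call:
{"name": "send_rows", "arguments": {"plan": [{"dx": 0,"dy": 0,"dz": 0.25,"rx": 0,"ry": 0,"rz": 0,"gripper": 20},{"dx": 0,"dy": 0,"dz": 0.25,"rx": 0,"ry": 0,"rz": 0,"gripper": 20},{"dx": 0,"dy": 0,"dz": 0.2,"rx": 0,"ry": 0,"rz": 0,"gripper": 20}]}}

```text
t: 28.35
position: [0.5485, 0.065, 0.1399]
eef_rot: [0.0, 0.999, 0.044, 0.002]
force: [-4.1, -0.9, 18.1]
finger_gap: 0.383
```

```bash
python3 -c "
from h import *
to(.5478,.065,.14)"
```

```text
t 28.35 pos [0.5485 0.065  0.1399] gap 0.383 F [-4.1 -0.9 18.1] | to go: d [-0.07 -0.01 -0.01] rot [ 0.    -0.003 -0.003]
```

Call:
{"name": "send_rows", "arguments": {"plan": [{"dx": -0.05,"dy": 0,"dz": -0.1,"rx": 0,"ry": -0.003,"rz": 0,"gripper": 50},{"dx": 0,"dy": 0,"dz": 0,"rx": 0,"ry": 0,"rz": 0,"gripper": 60},{"dx": 0,"dy": 0,"dz": 0,"rx": 0,"ry": 0,"rz": 0,"gripper": 70},{"dx": 0,"dy": 0,"dz": -1.5,"rx": 0,"ry": 0,"rz": 0,"gripper": 70},{"dx": 0,"dy": 0,"dz": -3,"rx": 0,"ry": 0,"rz": 0,"gripper": 75},{"dx": 0,"dy": 0,"dz": -3,"rx": 0,"ry": 0,"rz": 0,"gripper": 75},{"dx": -0.8,"dy": 3.5,"dz": 0,"rx": 0,"ry": 0,"rz": 0,"gripper": 75},{"dx": -0.8,"dy": 3.7,"dz": 0,"rx": 0,"ry": 0,"rz": 0,"gripper": 75},{"dx": -0.8,"dy": 3.7,"dz": 0,"rx": 0,"ry": 0,"rz": 0,"gripper": 75},{"dx": -0.8,"dy": 3.7,"dz": 0,"rx": 0,"ry": 0,"rz": 0,"gripper": 75}]}}

```text
t: 29.18
position: [0.5322, -0.0814, 0.2238]
eef_rot: [-0.0, 0.999, 0.051, 0.005]
force: [1.9, -0.1, 0.4]
finger_gap: 0.744
```

```bash
python3 -c "
from h import *
to(.4993,-.3099,.20)"
```

```text
t 29.18 pos [ 0.5322 -0.0814  0.2238] gap 0.744 F [ 1.9 -0.1  0.4] | to go: d [-5.61 22.4   2.33] rot [ 0.    -0.01   0.011]
```

Call:
{"name": "send_rows", "arguments": {"plan": [{"dx": -0.9,"dy": 3.7,"dz": 0.1,"rx": 0,"ry": -0.01,"rz": 0.011,"gripper": 75},{"dx": -0.9,"dy": 3.7,"dz": 0.1,"rx": 0,"ry": 0,"rz": 0,"gripper": 75},{"dx": -0.9,"dy": 3.7,"dz": 0.1,"rx": 0,"ry": 0,"rz": 0,"gripper": 75},{"dx": -0.9,"dy": 3.7,"dz": 0,"rx": 0,"ry": 0,"rz": 0,"gripper": 75},{"dx": -0.8,"dy": 3,"dz": 0,"rx": 0,"ry": 0,"rz": 0,"gripper": 75},{"dx": -0.5,"dy": 2,"dz": 0,"rx": 0,"ry": 0,"rz": 0,"gripper": 75},{"dx": 0,"dy": 0,"dz": 0,"rx": 0,"ry": 0,"rz": 0,"gripper": 75},{"dx": 0,"dy": 0,"dz": 0,"rx": 0,"ry": 0,"rz": 0,"gripper": 75}]}}

```text
t: 29.85
position: [0.4989, -0.3007, 0.225]
eef_rot: [0.003, 0.999, 0.041, 0.004]
force: [-0.2, -0.7, -0.4]
finger_gap: 0.748
```

```bash
python3 -c "
from h import *
to(.4993,-.3099,.119)"
```

```text
t 29.85 pos [ 0.4989 -0.3007  0.225 ] gap 0.748 F [-0.2 -0.7 -0.4] | to go: d [-0.12  0.86 10.61] rot [ 0.006 -0.008 -0.009]
```

Call:
{"name": "send_rows", "arguments": {"plan": [{"dx": 0,"dy": 0.7,"dz": 2.5,"rx": 0.006,"ry": -0.008,"rz": -0.009,"gripper": 75},{"dx": 0,"dy": 0.1,"dz": 3,"rx": 0,"ry": 0,"rz": 0,"gripper": 75},{"dx": 0,"dy": 0,"dz": 1.8,"rx": 0,"ry": 0,"rz": 0,"gripper": 75},{"dx": 0,"dy": 0,"dz": 0,"rx": 0,"ry": 0,"rz": 0,"gripper": 75},{"dx": 0,"dy": 0,"dz": 0,"rx": 0,"ry": 0,"rz": 0,"gripper": 75}]}}

```text
t: 30.27
position: [0.5023, -0.3062, 0.1531]
eef_rot: [0.001, 0.999, 0.047, 0.003]
force: [-0.1, -0.8, -1.1]
finger_gap: 0.749
```

```bash
python3 -c "
from h import *
to(.4993,-.3099,.119)"
```

```text
t 30.27 pos [ 0.5023 -0.3062  0.1531] gap 0.749 F [-0.1 -0.8 -1.1] | to go: d [-0.35  0.33  3.41] rot [ 0.002 -0.005  0.004]
```

Call:
{"name": "send_rows", "arguments": {"plan": [{"dx": -0.3,"dy": 0.3,"dz": 0.8,"rx": 0.002,"ry": -0.005,"rz": 0,"gripper": 75},{"dx": -0.1,"dy": 0.1,"dz": 1.0,"rx": 0,"ry": 0,"rz": 0,"gripper": 75},{"dx": 0,"dy": 0,"dz": 0.8,"rx": 0,"ry": 0,"rz": 0,"gripper": 75},{"dx": 0,"dy": 0,"dz": 0.5,"rx": 0,"ry": 0,"rz": 0,"gripper": 75},{"dx": 0,"dy": 0,"dz": 0,"rx": 0,"ry": 0,"rz": 0,"gripper": 75}]}}

```text
t: 30.68
position: [0.5009, -0.3097, 0.1239]
eef_rot: [0.002, 0.999, 0.049, 0.002]
force: [0.2, 0.7, -0.7]
finger_gap: 0.753
```

```bash
python3 -c "
from h import *
to(.4993,-.3099,.119)"
```

```text
t 30.68 pos [ 0.5009 -0.3097  0.1239] gap 0.753 F [ 0.2  0.7 -0.7] | to go: d [-0.16  0.    0.49] rot [ 0.003 -0.005  0.007]
```

Call:
{"name": "send_rows", "arguments": {"plan": [{"dx": -0.15,"dy": 0,"dz": 0.3,"rx": 0.003,"ry": -0.005,"rz": 0.007,"gripper": 60},{"dx": 0,"dy": 0,"dz": 0.2,"rx": 0,"ry": 0,"rz": 0,"gripper": 45},{"dx": 0,"dy": 0,"dz": 0,"rx": 0,"ry": 0,"rz": 0,"gripper": 25},{"dx": 0,"dy": 0,"dz": 0,"rx": 0,"ry": 0,"rz": 0,"gripper": 20},{"dx": 0,"dy": 0,"dz": 0,"rx": 0,"ry": 0,"rz": 0,"gripper": 20},{"dx": 0,"dy": 0,"dz": 0,"rx": 0,"ry": 0,"rz": 0,"gripper": 20}]}}

```text
t: 31.18
position: [0.4994, -0.3101, 0.119]
eef_rot: [0.0, 0.999, 0.045, -0.0]
force: [0.7, 0.1, -1.3]
finger_gap: 0.358
```

```bash
python3 -c "
from h import *
to(.5583,-.0477,.27)"
```

```text
t 31.18 pos [ 0.4994 -0.3101  0.119 ] gap 0.358 F [ 0.7  0.1 -1.3] | to go: d [  8.21 -25.61 -15.11] rot [ 0.     0.    -0.001]
```

Call:
{"name": "send_rows", "arguments": {"plan": [{"dx": 0,"dy": 0,"dz": -1.0,"rx": 0,"ry": 0,"rz": 0,"gripper": 20},{"dx": 0,"dy": 0,"dz": -2.5,"rx": 0,"ry": 0,"rz": 0,"gripper": 20},{"dx": 0,"dy": 0,"dz": -3.5,"rx": 0,"ry": 0,"rz": 0,"gripper": 20},{"dx": 0,"dy": 0,"dz": -3.5,"rx": 0,"ry": 0,"rz": 0,"gripper": 20},{"dx": 0,"dy": 0,"dz": -3.5,"rx": 0,"ry": 0,"rz": 0,"gripper": 20},{"dx": 0,"dy": 0,"dz": -1.5,"rx": 0,"ry": 0,"rz": 0,"gripper": 20},{"dx": 0,"dy": 0,"dz": 0,"rx": 0,"ry": 0,"rz": 0,"gripper": 20}]}}

```text
t: 31.77
position: [0.4967, -0.3084, 0.2804]
eef_rot: [-0.002, 0.999, 0.045, -0.004]
force: [0.3, 0.7, -2.1]
finger_gap: 0.361
```

Call:
{"name": "send_rows", "arguments": {"plan": [{"dx": 0.5,"dy": -1.7,"dz": 0,"rx": 0,"ry": 0,"rz": 0,"gripper": 20},{"dx": 1,"dy": -3,"dz": 0,"rx": 0,"ry": 0,"rz": 0,"gripper": 20},{"dx": 1.1,"dy": -3.3,"dz": 0,"rx": 0,"ry": 0,"rz": 0,"gripper": 20},{"dx": 1.2,"dy": -3.5,"dz": 0,"rx": 0,"ry": 0,"rz": 0,"gripper": 20},{"dx": 1.2,"dy": -3.5,"dz": 0,"rx": 0,"ry": 0,"rz": 0,"gripper": 20},{"dx": 1.1,"dy": -3.5,"dz": 0,"rx": 0,"ry": 0,"rz": 0,"gripper": 20},{"dx": 1.1,"dy": -3.3,"dz": 0,"rx": 0,"ry": 0,"rz": 0,"gripper": 20},{"dx": 0.7,"dy": -2,"dz": 0,"rx": 0,"ry": 0,"rz": 0,"gripper": 20},{"dx": 0,"dy": 0,"dz": 0,"rx": 0,"ry": 0,"rz": 0,"gripper": 20}]}}

```text
t: 32.52
position: [0.5548, -0.0565, 0.2742]
eef_rot: [-0.002, 0.999, 0.041, -0.006]
force: [-0.9, 0.1, -2.4]
finger_gap: 0.36
```

```bash
python3 -c "
from h import *
to(.5583,-.0477,.125)"
```

```text
t 32.52 pos [ 0.5548 -0.0565  0.2742] gap 0.360 F [-0.9  0.1 -2.4] | to go: d [ 0.6  -0.78 14.92] rot [-0.005  0.012 -0.009]
```

Call:
{"name": "send_rows", "arguments": {"plan": [{"dx": 0.5,"dy": -0.3,"dz": 1,"rx": -0.005,"ry": 0.012,"rz": -0.009,"gripper": 20},{"dx": 0,"dy": 0,"dz": 3,"rx": 0,"ry": 0,"rz": 0,"gripper": 20},{"dx": 0,"dy": 0,"dz": 3,"rx": 0,"ry": 0,"rz": 0,"gripper": 20},{"dx": 0,"dy": 0,"dz": 2.5,"rx": 0,"ry": 0,"rz": 0,"gripper": 20},{"dx": 0,"dy": 0,"dz": 1,"rx": 0,"ry": 0,"rz": 0,"gripper": 20},{"dx": 0,"dy": 0,"dz": 0,"rx": 0,"ry": 0,"rz": 0,"gripper": 20}]}}

```text
t: 33.02
position: [0.5573, -0.052, 0.1609]
eef_rot: [0.001, 0.999, 0.048, -0.002]
force: [-1.0, -0.3, -2.5]
finger_gap: 0.36
```

```bash
python3 -c "
from h import *
to(.5583,-.0477,.125)"
```

```text
t 33.02 pos [ 0.5573 -0.052   0.1609] gap 0.360 F [-1.  -0.3 -2.5] | to go: d [ 0.15 -0.43  3.59] rot [0.001 0.004 0.006]
```

Call:
{"name": "send_rows", "arguments": {"plan": [{"dx": 0.1,"dy": -0.3,"dz": 0.8,"rx": 0.001,"ry": 0.004,"rz": 0.006,"gripper": 20},{"dx": 0,"dy": -0.1,"dz": 1.0,"rx": 0,"ry": 0,"rz": 0,"gripper": 20},{"dx": 0,"dy": 0,"dz": 0.8,"rx": 0,"ry": 0,"rz": 0,"gripper": 20},{"dx": 0,"dy": 0,"dz": 0.2,"rx": 0,"ry": 0,"rz": 0,"gripper": 20},{"dx": 0,"dy": 0,"dz": 0,"rx": 0,"ry": 0,"rz": 0,"gripper": 20}]}}

```text
t: 33.43
position: [0.5573, -0.0489, 0.1303]
eef_rot: [0.0, 0.999, 0.044, -0.0]
force: [-0.3, -0.3, -2.2]
finger_gap: 0.357
```

```bash
python3 -c "
from h import *
to(.5583,-.0477,.125)"
```

```text
t 33.43 pos [ 0.5573 -0.0489  0.1303] gap 0.357 F [-0.3 -0.3 -2.2] | to go: d [ 0.11 -0.11  0.53] rot [ 0.001  0.    -0.003]
```

Call:
{"name": "send_rows", "arguments": {"plan": [{"dx": 0.05,"dy": -0.1,"dz": 0.25,"rx": 0,"ry": 0,"rz": 0,"gripper": 20},{"dx": 0,"dy": 0,"dz": 0.25,"rx": 0,"ry": 0,"rz": 0,"gripper": 20},{"dx": 0,"dy": 0,"dz": 0.2,"rx": 0,"ry": 0,"rz": 0,"gripper": 20}]}}

```text
t: 33.68
position: [0.559, -0.048, 0.1249]
eef_rot: [0.001, 0.999, 0.044, 0.002]
force: [-4.3, -1.2, 13.2]
finger_gap: 0.36
```

```bash
python3 -c "
from h import *
to(.5583,-.0477,.125)"
```

```text
t 33.68 pos [ 0.559  -0.048   0.1249] gap 0.360 F [-4.3 -1.2 13.2] | to go: d [-0.07 -0.04 -0.01] rot [ 0.001 -0.003 -0.003]
```

Call:
{"name": "send_rows", "arguments": {"plan": [{"dx": -0.05,"dy": 0,"dz": -0.1,"rx": 0,"ry": -0.003,"rz": 0,"gripper": 50},{"dx": 0,"dy": 0,"dz": 0,"rx": 0,"ry": 0,"rz": 0,"gripper": 60},{"dx": 0,"dy": 0,"dz": 0,"rx": 0,"ry": 0,"rz": 0,"gripper": 70},{"dx": 0,"dy": 0,"dz": -1.5,"rx": 0,"ry": 0,"rz": 0,"gripper": 70},{"dx": 0,"dy": 0,"dz": -3,"rx": 0,"ry": 0,"rz": 0,"gripper": 75},{"dx": 0,"dy": 0,"dz": -3,"rx": 0,"ry": 0,"rz": 0,"gripper": 100},{"dx": 0,"dy": 3,"dz": 0,"rx": 0,"ry": 0,"rz": 0,"gripper": 100},{"dx": 0,"dy": 3.7,"dz": 0,"rx": 0,"ry": 0,"rz": 0,"gripper": 100},{"dx": 0,"dy": 3.7,"dz": 0,"rx": 0,"ry": 0,"rz": 0,"gripper": 100},{"dx": 0,"dy": 3.7,"dz": 0,"rx": 0,"ry": 0,"rz": 0,"gripper": 100}]}}

```text
t: 34.52
position: [0.5742, -0.1863, 0.2104]
eef_rot: [0.001, 0.999, 0.05, 0.005]
force: [0.9, 0.3, -0.4]
finger_gap: 1.0
```

Call:
{"name": "send_rows", "arguments": {"plan": [{"dx": -0.1,"dy": 3.7,"dz": 0,"rx": 0,"ry": 0,"rz": 0,"gripper": 100},{"dx": -0.1,"dy": 3.4,"dz": 0,"rx": 0,"ry": 0,"rz": 0,"gripper": 100},{"dx": 0,"dy": 2,"dz": 0,"rx": 0,"ry": 0,"rz": 0,"gripper": 100},{"dx": 0,"dy": 0,"dz": 0,"rx": 0,"ry": 0,"rz": 0,"gripper": 100},{"dx": 0,"dy": 0,"dz": 0,"rx": 0,"ry": 0,"rz": 0,"gripper": 100}]}}

```text
t: 34.93
position: [0.5821, -0.2895, 0.2122]
eef_rot: [0.003, 0.999, 0.047, 0.007]
force: [0.0, 0.3, -0.3]
finger_gap: 0.998
```

```bash
python3 -c "
from h import *
to(.5795,-.3078,.0955)"
```

```text
t 34.93 pos [ 0.5821 -0.2895  0.2122] gap 0.998 F [ 0.   0.3 -0.3] | to go: d [-0.6   1.72 11.67] rot [ 0.006 -0.014  0.003]
```

Call:
{"name": "send_rows", "arguments": {"plan": [{"dx": -0.4,"dy": 1.4,"dz": 2,"rx": 0.006,"ry": -0.014,"rz": 0.003,"gripper": 100},{"dx": 0,"dy": 0.2,"dz": 3,"rx": 0,"ry": 0,"rz": 0,"gripper": 100},{"dx": 0,"dy": 0,"dz": 2.5,"rx": 0,"ry": 0,"rz": 0,"gripper": 100},{"dx": 0,"dy": 0,"dz": 1,"rx": 0,"ry": 0,"rz": 0,"gripper": 100},{"dx": 0,"dy": 0,"dz": 0,"rx": 0,"ry": 0,"rz": 0,"gripper": 100}]}}

```text
t: 35.35
position: [0.5809, -0.3044, 0.1249]
eef_rot: [0.001, 0.999, 0.047, 0.001]
force: [-0.0, -0.2, -0.8]
finger_gap: 1.001
```

```bash
python3 -c "
from h import *
to(.5795,-.3078,.0955)"
```

```text
t 35.35 pos [ 0.5809 -0.3044  0.1249] gap 1.001 F [-0.  -0.2 -0.8] | to go: d [-0.18  0.32  2.94] rot [ 0.002 -0.003  0.003]
```

Call:
{"name": "send_rows", "arguments": {"plan": [{"dx": -0.1,"dy": 0.3,"dz": 0.8,"rx": 0.002,"ry": -0.003,"rz": 0.003,"gripper": 100},{"dx": 0,"dy": 0,"dz": 1.0,"rx": 0,"ry": 0,"rz": 0,"gripper": 100},{"dx": 0,"dy": 0,"dz": 0.7,"rx": 0,"ry": 0,"rz": 0,"gripper": 100},{"dx": 0,"dy": 0,"dz": 0,"rx": 0,"ry": 0,"rz": 0,"gripper": 100},{"dx": 0,"dy": 0,"dz": 0,"rx": 0,"ry": 0,"rz": 0,"gripper": 100}]}}

```text
t: 35.77
position: [0.5814, -0.306, 0.1003]
eef_rot: [0.0, 0.999, 0.047, 0.001]
force: [0.1, 0.0, -0.4]
finger_gap: 1.0
```

```bash
python3 -c "
from h import *
to(.5795,-.3078,.0955)"
```

```text
t 35.77 pos [ 0.5814 -0.306   0.1003] gap 1.000 F [ 0.1  0.  -0.4] | to go: d [-0.21  0.16  0.48] rot [ 0.    -0.001  0.003]
```

Call:
{"name": "send_rows", "arguments": {"plan": [{"dx": -0.2,"dy": 0.1,"dz": 0.3,"rx": 0,"ry": 0,"rz": 0,"gripper": 80},{"dx": 0,"dy": 0.05,"dz": 0.2,"rx": 0,"ry": 0,"rz": 0,"gripper": 70},{"dx": 0,"dy": 0,"dz": 0,"rx": 0,"ry": 0,"rz": 0,"gripper": 50},{"dx": 0,"dy": 0,"dz": 0,"rx": 0,"ry": 0,"rz": 0,"gripper": 40},{"dx": 0,"dy": 0,"dz": 0,"rx": 0,"ry": 0,"rz": 0,"gripper": 40},{"dx": 0,"dy": 0,"dz": 0,"rx": 0,"ry": 0,"rz": 0,"gripper": 40}]}}

```text
t: 36.27
position: [0.5801, -0.3084, 0.0971]
eef_rot: [0.001, 0.999, 0.047, 0.002]
force: [0.2, 0.2, -1.3]
finger_gap: 0.641
```

```bash
python3 -c "
from h import *
to(.5155,.006,.26)"
```

```text
t 36.27 pos [ 0.5801 -0.3084  0.0971] gap 0.641 F [ 0.2  0.2 -1.3] | to go: d [ -3.44 -31.87 -16.38] rot [ 0.002 -0.004  0.003]
```

Call:
{"name": "send_rows", "arguments": {"plan": [{"dx": 0,"dy": 0,"dz": -1.0,"rx": 0.002,"ry": -0.004,"rz": 0.003,"gripper": 40},{"dx": 0,"dy": 0,"dz": -2.5,"rx": 0,"ry": 0,"rz": 0,"gripper": 40},{"dx": 0,"dy": 0,"dz": -3.5,"rx": 0,"ry": 0,"rz": 0,"gripper": 40},{"dx": 0,"dy": 0,"dz": -3.5,"rx": 0,"ry": 0,"rz": 0,"gripper": 40},{"dx": 0,"dy": 0,"dz": -3.5,"rx": 0,"ry": 0,"rz": 0,"gripper": 40},{"dx": 0,"dy": 0,"dz": -3,"rx": 0,"ry": 0,"rz": 0,"gripper": 40},{"dx": 0,"dy": 0,"dz": 0,"rx": 0,"ry": 0,"rz": 0,"gripper": 40}]}}

```text
t: 36.85
position: [0.5776, -0.3068, 0.2686]
eef_rot: [-0.003, 0.999, 0.045, -0.005]
force: [-0.3, 0.3, -0.3]
finger_gap: 0.642
```

```bash
python3 -c "
from h import *
to(.515,.005,.26)"
```

```text
t 36.85 pos [ 0.5776 -0.3068  0.2686] gap 0.642 F [-0.3  0.3 -0.3] | to go: d [ -3.41 -31.61   1.1 ] rot [-0.007  0.01  -0.   ]
```

Call:
{"name": "send_rows", "arguments": {"plan": [{"dx": -0.3,"dy": -2,"dz": 0,"rx": -0.007,"ry": 0.01,"rz": 0,"gripper": 40},{"dx": -0.4,"dy": -3.3,"dz": 0,"rx": 0,"ry": 0,"rz": 0,"gripper": 40},{"dx": -0.4,"dy": -3.7,"dz": 0,"rx": 0,"ry": 0,"rz": 0,"gripper": 40},{"dx": -0.4,"dy": -3.7,"dz": 0,"rx": 0,"ry": 0,"rz": 0,"gripper": 40},{"dx": -0.4,"dy": -3.7,"dz": 0,"rx": 0,"ry": 0,"rz": 0,"gripper": 40},{"dx": -0.4,"dy": -3.7,"dz": 0,"rx": 0,"ry": 0,"rz": 0,"gripper": 40},{"dx": -0.4,"dy": -3.7,"dz": 0,"rx": 0,"ry": 0,"rz": 0,"gripper": 40},{"dx": -0.3,"dy": -3.4,"dz": 0,"rx": 0,"ry": 0,"rz": 0,"gripper": 40},{"dx": -0.2,"dy": -2,"dz": 0,"rx": 0,"ry": 0,"rz": 0,"gripper": 40},{"dx": 0,"dy": 0,"dz": 0,"rx": 0,"ry": 0,"rz": 0,"gripper": 40}]}}

```text
t: 37.68
position: [0.5172, -0.01, 0.2623]
eef_rot: [0.0, 0.999, 0.042, 0.0]
force: [0.5, -0.4, -1.9]
finger_gap: 0.638
```

```bash
python3 -c "
from h import *
to(.515,.005,.103)"
```

```text
t 37.68 pos [ 0.5172 -0.01    0.2623] gap 0.638 F [ 0.5 -0.4 -1.9] | to go: d [-0.1  -1.52 15.93] rot [ 0.    -0.    -0.007]
```

Call:
{"name": "send_rows", "arguments": {"plan": [{"dx": -0.1,"dy": -1.0,"dz": 0,"rx": 0,"ry": 0,"rz": -0.007,"gripper": 40},{"dx": 0,"dy": -0.2,"dz": 0.5,"rx": 0,"ry": 0,"rz": 0,"gripper": 40},{"dx": 0,"dy": 0,"dz": 1,"rx": 0,"ry": 0,"rz": 0,"gripper": 40},{"dx": 0,"dy": 0,"dz": 1,"rx": 0,"ry": 0,"rz": 0,"gripper": 40},{"dx": 0,"dy": 0,"dz": 0,"rx": 0,"ry": 0,"rz": 0,"gripper": 40}]}}

```text
t: 38.1
position: [0.5152, 0.002, 0.2333]
eef_rot: [0.001, 0.999, 0.046, -0.0]
force: [-0.4, 0.2, -2.2]
finger_gap: 0.643
```

```bash
python3 -c "
from h import *
to(.515,.005,.103)"
```

```text
t 38.10 pos [0.5152 0.002  0.2333] gap 0.643 F [-0.4  0.2 -2.2] | to go: d [ 0.02 -0.32 13.03] rot [0.001 0.    0.001]
```

Call:
{"name": "send_rows", "arguments": {"plan": [{"dx": 0,"dy": -0.3,"dz": 1.5,"rx": 0,"ry": 0,"rz": 0,"gripper": 40},{"dx": 0,"dy": 0,"dz": 1.8,"rx": 0,"ry": 0,"rz": 0,"gripper": 40},{"dx": 0,"dy": 0,"dz": 1.8,"rx": 0,"ry": 0,"rz": 0,"gripper": 40},{"dx": 0,"dy": 0,"dz": 1.2,"rx": 0,"ry": 0,"rz": 0,"gripper": 40},{"dx": 0,"dy": 0,"dz": 0,"rx": 0,"ry": 0,"rz": 0,"gripper": 40}]}}

```text
t: 38.52
position: [0.5148, 0.0004, 0.1647]
eef_rot: [0.001, 0.999, 0.042, -0.002]
force: [0.2, 0.7, -2.8]
finger_gap: 0.638
```

```bash
python3 -c "
from h import *
to(.515,.005,.103)"
```

```text
t 38.52 pos [5.148e-01 4.000e-04 1.647e-01] gap 0.638 F [ 0.2  0.7 -2.8] | to go: d [ 0.08 -0.47  6.17] rot [ 0.002  0.003 -0.006]
```

Call:
{"name": "send_rows", "arguments": {"plan": [{"dx": 0.1,"dy": -0.4,"dz": 0.8,"rx": 0.002,"ry": 0.003,"rz": -0.006,"gripper": 40},{"dx": 0,"dy": -0.1,"dz": 1.2,"rx": 0,"ry": 0,"rz": 0,"gripper": 40},{"dx": 0,"dy": 0,"dz": 1.2,"rx": 0,"ry": 0,"rz": 0,"gripper": 40},{"dx": 0,"dy": 0,"dz": 0.8,"rx": 0,"ry": 0,"rz": 0,"gripper": 40},{"dx": 0,"dy": 0,"dz": 0,"rx": 0,"ry": 0,"rz": 0,"gripper": 40}]}}

```text
t: 38.93
position: [0.5166, 0.0037, 0.123]
eef_rot: [-0.0, 0.999, 0.044, 0.001]
force: [1.3, -0.1, -2.0]
finger_gap: 0.638
```

```bash
python3 -c "
from h import *
to(.515,.005,.103)"
```

```text
t 38.93 pos [0.5166 0.0037 0.123 ] gap 0.638 F [ 1.3 -0.1 -2. ] | to go: d [-0.15 -0.14  2.  ] rot [-0.    -0.001 -0.003]
```

Call:
{"name": "send_rows", "arguments": {"plan": [{"dx": -0.15,"dy": -0.1,"dz": 0.5,"rx": 0,"ry": 0,"rz": -0.003,"gripper": 40},{"dx": 0,"dy": 0,"dz": 0.6,"rx": 0,"ry": 0,"rz": 0,"gripper": 40},{"dx": 0,"dy": 0,"dz": 0.4,"rx": 0,"ry": 0,"rz": 0,"gripper": 40},{"dx": 0,"dy": 0,"dz": 0.2,"rx": 0,"ry": 0,"rz": 0,"gripper": 40}]}}

```text
t: 39.27
position: [0.5162, 0.0045, 0.1065]
eef_rot: [-0.0, 0.999, 0.045, 0.002]
force: [0.1, 0.7, -2.1]
finger_gap: 0.638
```

```bash
python3 -c "
from h import *
to(.515,.005,.103)"
```

```text
t 39.27 pos [0.5162 0.0045 0.1065] gap 0.638 F [ 0.1  0.7 -2.1] | to go: d [-0.12 -0.06  0.35] rot [-0.    -0.005 -0.   ]
```

Call:
{"name": "send_rows", "arguments": {"plan": [{"dx": -0.15,"dy": -0.05,"dz": 0.2,"rx": 0,"ry": -0.005,"rz": 0,"gripper": 40},{"dx": 0,"dy": 0,"dz": 0.2,"rx": 0,"ry": 0,"rz": 0,"gripper": 40},{"dx": 0,"dy": 0,"dz": 0.2,"rx": 0,"ry": 0,"rz": 0,"gripper": 40}]}}

```text
t: 39.52
position: [0.5147, 0.0049, 0.1027]
eef_rot: [0.0, 0.999, 0.045, 0.0]
force: [-10.8, -0.2, 27.5]
finger_gap: 0.639
```

```bash
python3 -c "
from h import *
to(.515,.005,.103)"
```

```text
t 39.52 pos [0.5147 0.0049 0.1027] gap 0.639 F [-10.8  -0.2  27.5] | to go: d [ 0.03 -0.01 -0.03] rot [ 0.    -0.001 -0.   ]
```

Call:
{"name": "send_rows", "arguments": {"plan": [{"dx": 0,"dy": 0,"dz": -0.1,"rx": 0,"ry": 0,"rz": 0,"gripper": 70},{"dx": 0,"dy": 0,"dz": 0,"rx": 0,"ry": 0,"rz": 0,"gripper": 80},{"dx": 0,"dy": 0,"dz": 0,"rx": 0,"ry": 0,"rz": 0,"gripper": 95},{"dx": 0,"dy": 0,"dz": -1,"rx": 0,"ry": 0,"rz": 0,"gripper": 95},{"dx": 0,"dy": 0,"dz": -3,"rx": 0,"ry": 0,"rz": 0,"gripper": 100},{"dx": 0,"dy": 0,"dz": -4,"rx": 0,"ry": 0,"rz": 0,"gripper": 100},{"dx": 0,"dy": 0,"dz": -4,"rx": 0,"ry": 0,"rz": 0,"gripper": 100},{"dx": 0,"dy": 0,"dz": -4,"rx": 0,"ry": 0,"rz": 0,"gripper": 100},{"dx": 0,"dy": 0,"dz": -2,"rx": 0,"ry": 0,"rz": 0,"gripper": 100},{"dx": 0,"dy": 0,"dz": 0,"rx": 0,"ry": 0,"rz": 0,"gripper": 100}]}}

```text
t: 40.35
position: [0.5127, 0.0051, 0.2949]
eef_rot: [0.0, 0.999, 0.045, 0.0]
force: [-0.0, -0.0, -0.7]
finger_gap: 1.002
```

Call:
{"name": "send_rows", "arguments": {"plan": [{"dx": 0,"dy": 0,"dz": 0,"rx": 0,"ry": 0,"rz": 0,"gripper": 100},{"dx": 0,"dy": 0,"dz": 0,"rx": 0,"ry": 0,"rz": 0,"gripper": 100}]}}

```text
t: 40.52
position: [0.5136, 0.0051, 0.297]
eef_rot: [0.0, 0.999, 0.045, 0.002]
force: [0.3, 0.7, 0.2]
finger_gap: 1.0
```

Run:
```python
from w import *
to(.5123,.0087,.296)
p,W=wr((("round",.149,(.5477,.0634),.03),("square",.141,(.5585,-.0487),.03),("jar",.116,(.5148,.0048),.04)))
print("before: round .5451 .0673  square .5556 -.0454  jar .5117 .0073")
cv2.imwrite("pics/w3.png",p[:,:,::-1])
```

```text
t 40.52 pos [0.5136 0.0051 0.297 ] gap 1.000 F [0.3 0.7 0.2] | to go: d [-0.1  -0.37  0.1 ] rot [ 0.001 -0.005 -0.   ]
round 1230 [0.5452 0.0667] [0.5455 0.0664] 0.017 0.1485
square 769 [ 0.5569 -0.045 ] [ 0.5574 -0.0461] 0.0161 0.1403
jar 2292 [0.5095 0.0066] [0.5097 0.0055] 0.0279 0.1155
before: round .5451 .0673  square .5556 -.0454  jar .5117 .0073
```

View pics/w3.png

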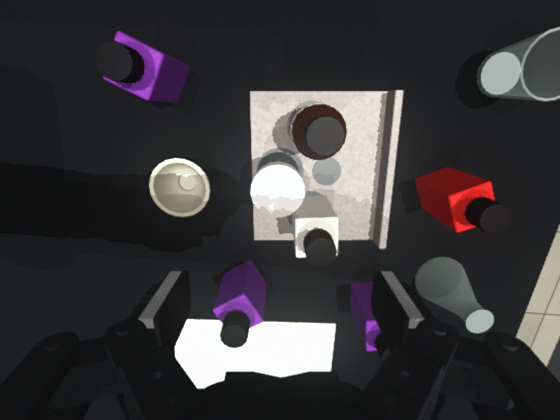

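Wrist view: round (323,132), square (319,245) and jar (277,188) are back, 1 to 3 mm from their first readings, and the mat is empty. I'll do a last overall check from the fixed camera.

Run:
```python
from h import *
p,d=grab_frame("scene");m=camera_model("scene");W=cloud(d,m)
cv2.imwrite("pics/scene9.png",p[:,:,::-1])
z=np.load("pics/scene0.npz");W0=cloud(z["d"],m)
def f(W,c,r,lo,hi):
    M=(W[...,2]>lo)&(W[...,2]<hi)&(np.hypot(W[...,0]-c[0],W[...,1]-c[1])<r);return W[M][:,:2].mean(0).round(4),M.sum()
for k,c,r,lo,hi in (("round",(.549,.064),.035,.143,.155),("square",(.56,-.047),.035,.135,.147),("jar",(.517,.006),.04,.11,.122),("beaker",(.76,.17),.06,.01,.1),("flask",(.77,-.14),.06,.02,.12),("mortar",(.38,0),.06,.015,.06),("pan",(.485,.311),.07,.056,.068),("weight",(.486,.31),.03,.095,.118)):
    print(k,"before",f(W0,c,r,lo,hi),"now",f(W,c,r,lo,hi))
```

```text
round before (array([0.5506, 0.0648]), np.int64(127)) now (array([0.5512, 0.0636]), np.int64(131))
square before (array([ 0.5618, -0.0484]), np.int64(133)) now (array([ 0.5633, -0.0488]), np.int64(136))
jar before (array([0.5181, 0.0055]), np.int64(291)) now (array([0.5159, 0.0039]), np.int64(292))
beaker before (array([0.7781, 0.1469]), np.int64(1271)) now (array([0.7781, 0.1469]), np.int64(1270))
flask before (array([ 0.7821, -0.1437]), np.int64(1223)) now (array([ 0.7823, -0.1435]), np.int64(1234))
mortar before (array([ 0.3891, -0.0189]), np.int64(501)) now (array([ 0.3891, -0.0187]), np.int64(498))
pan before (array([0.4883, 0.3092]), np.int64(763)) now (array([0.4933, 0.3052]), np.int64(624))
weight before (array([nan, nan]), np.int64(0)) now (array([0.4903, 0.3061]), np.int64(70))<stdin>:6: RuntimeWarning: Mean of empty slice.
  ret = um.true_divide(
```

View pics/scene9.png

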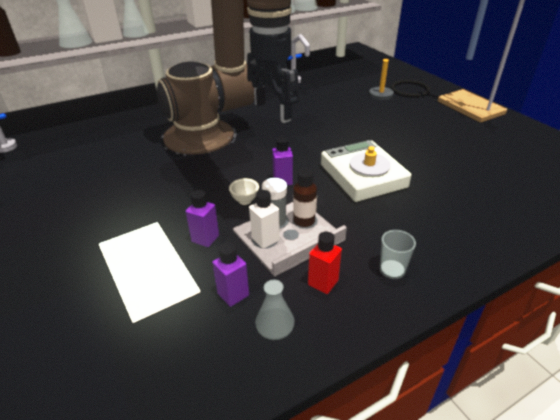

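Scene view: all three containers are upright on the stand, at (305,203), (265,222) and (275,195). The weight is on the pan at (370,157), the mat is empty, and the bystanders haven't moved. I'm handing it in.

```bash
python3 -c "
from station import *
print(finish_job())"
```

```text
the job is handed in; nothing more can be done
None
```

The job is done and handed in at about 41 s of the 141 s allowed. I moved the jar, square bottle and round bottle onto the mat, stood the weight on the pan, then put the round bottle, square bottle and jar back on their own places.

**Last checks:**
- **Containers:** in the wrist camera they stand about 1 mm (round), 2 mm (square) and 2.7 mm (jar) from their starting positions. The scene camera agrees. I did not reset the jar to remove its 2.7 mm.
- **Weight:** it is upright, about 4 mm from the pan centre. This was measured by the wrist camera just after placing; at the end the scene camera showed it still on the pan.
- **Bystanders:** the beaker, flask and mortar are within 0.3 mm of where they were.
- **Forces:** the highest wrist reading I saw was about 30 N (about 27 N of it vertical), when setting the jar down. Readings came only at the end of each move.

**Disagreement:** the cameras differed from each other by about 3–4 mm in absolute position. For the pick-ups I used the average of the fixed cameras, shifted toward the wrist camera's reading. The jaws settled close to the fixed-camera values along their closing direction.

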